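Level the plate lift with the cooling stage and load it

TASK

The lift's shelf stands too high for loading: press its pawl clear of the ratchet wheel, let the shelf sink until its front lip is level with the cooling stage's deck or up to half a centimetre lower, not above it, then drop the pawl so that the wheel is held. Then slide both ceramic plates, without picking them up, lengthwise off the deck and down the sloping shelf until each lies squarely against the backstop, side by side. Leave the crank, the bottle and the black box where they are.

Things in the scene. Friction and masses are not known exactly. Their poses are not given: they have to be found in the camera images.
- lift: plate lift fixed to the bench: base plate 220 x 230 x 12 mm, two 16 mm steel guide posts 100 mm apart under a head bar (304 mm high). Origin on the bench midway between the posts; x along the row of posts and the drum's shaft, y from the posts towards the pawl's tail, -y towards the shelf and the cooling stage beyond it
- lip (a point): middle of the shelf's front lip, on top: the shelf's highest edge, facing the cooling stage across a gap of 10 to 20 mm. With the pawl clear of the wheel the shelf sinks by its own weight, damped, at a steady 7 to 11 mm/s. One tooth is 3.3 mm of height: once the pawl is dropped the shelf sinks on by 0 to 3.3 mm until the next tooth is caught; only the lift's crank could raise it again
- shelf: aluminium shelf on the lift's carriage, sloping 12 degrees down from its lip to the backstop. Origin mid-way along the line where floor and backstop meet; x along that line, y into the backstop (the floor lies at y -132 to 0 mm), z square to the floor. Backstop 42 mm high; side flanges 14 mm high, 220 mm apart.
- drum (a joint): turn of the drum (pinion, shaft, ratchet wheel) in rad, geared to the shelf's height: 1 rad to 12.5 mm; with the pawl clear it turns back and the value falls at 0.6 to 0.9 rad/s. Wheel: upright, 110 mm across, 12 mm thick, 24 saw teeth 10 mm deep, on the shaft's end, mid-plane at lift x = 80 mm, centre at y = 38, z = 150 mm
- pawl (a joint): turn of the pawl in rad: within 0.03 of 0 with its hook dropped between two teeth, above 0.1 clear of the teeth, stop at 0.32. Steel bar 176 mm long over the wheel's top: hook at one end, pivot 78 mm from the hook (lift x = 80, y = 116, z = 190 mm), tail beyond the pivot. Pressing the tail down lifts the hook; a light spring drops it in again when let go
- pawl_pad (a point): middle of the top of the thumb pad (30 mm along lift x, 36 mm along lift y) on the pawl's tail, 78 mm beyond the pivot and 38 mm above it, about 228 mm above the bench with the pawl dropped in; free above. Pressing it 14 to 18 mm down (about 2 to 5 N) lifts the hook clear; its stop is about 24 mm down
- stage: cooling stage fixed beside the lift: white housing 226 x 200 mm with a flat dark steel deck. Origin under its middle, z up, y towards the shelf, x across; the deck's top is at z = 100 mm in this frame (100 to 120 mm above the bench), its edge towards the shelf at y = 100 mm. Only the plates stand on it
- deck_edge (a point): middle of the deck's top edge towards the shelf
- plate_a: white ceramic plate 70 x 110 x 12 mm, 0.25 to 0.5 kg, on the side of the deck nearer the robot, long way towards the shelf; origin in the middle of its underside, y along its length towards the shelf, z up. It does not slide by itself on the shelf's slope
- plate_b: the other plate, alike, on the side of the deck farther from the robot; origin and axes as for the first
- crank: the lift's removable crank lying on the bench: steel bar 110 mm long with an upright black grip, 86 mm high. Origin under the bar's middle. To be left alone
- bottle: brown glass bottle 60 mm across, 150 mm high, on the bench; origin under its middle. To be left alone
- terminal_box: black box 90 x 60 x 50 mm on the bench; origin under its middle. To be left alone
Mind the look-alikes: they are no part of the job. Leave any orange or red look-alike of the plate_b alone.

How it is judged:
By the outcome, as a careful person would: the job done as asked, in the order asked, and still so for the second after the job is handed in, with the robot touching nothing.
It also fails if it takes over 72 s, if anything falls off the work surface, if the arm or the gripper's body presses on something with over 40 N, if the wrist force passes 120 N, or if a joint passes its speed limit or range.

ROBOT

A 7-joint arm with a two-finger parallel gripper is mounted at the origin on the work surface. World frame = base frame: x ahead of the robot, y to its left, z up, the work surface at z = 0. Lengths are in m, angles in rad, forces in N, time in s.
With the tool pointing down it reaches from about 0.35 to 0.9 m from the base axis. Payload 8.1 kg.
Tool frame: the origin (TCP) lies on the centre line of the jaws, within the pads' length; the fingertips stand 17 mm ahead of it and the grasp point (between the pads) lies 2 mm behind it; z points along the fingers, y is the direction in which the jaws open and shut (so a half turn about z gives the same grasp; the last joint's range is limited). The gripper opens to 92 mm and grips with 3 to 60 N. Pads are 19 mm wide; open, the fingers measure 130 mm over their backs; the gripper's body (75 mm by 190 mm) begins 47 mm behind the grasp point.
Start: joints at [1.198, 0.434, 0.025, 1.573, -0.012, 1.134, -0.075], TCP at [0.167, -0.602, 0.244] pointing down, gripper open.
Joint ranges: [-2.62, 2.62], [-0.44, 2.09], [-1.27, 1.32], [0.08, 2.57], [-1.32, 4.46], [0.12, 2], [-2.74, 2.74]. Speed limits (rad/s): [2.22, 2.22, 3.01, 3.01, 3.14, 3.14, 3.14].

INTERFACE

Orientations are given as a rotation vector (axis times angle).
In Python, from cell import arm, imaging, job gives the robot as it stands.
- The arm moves only by the tool jog_arm, never from a script. Its argument "moves" is a list of rows, each an object with "fingers": the closure, from -1 (fully open) to 1 (shut); "xyz": the shift along the tool's x, y, z in cm, a list of three; "angular": the turn, a rotation vector about the tool's x, y, z in rad, a list of three. In form: [{"fingers": fingers, "xyz": [dx, dy, dz], "angular": [ax, ay, az]}, ...]. A call has 1 to 12 rows; each row is the pose to reach, as a shift and turn from the pose commanded when the call began, along the tool's axes at that moment; what a row does not reach only later rows make up. A row lasts 1/8 s, in which the tool goes at most 62.5 mm and 10.7 degrees, less where a joint would pass 70% of its speed; a pose out of reach is approached as far as the arm can. A call with a gripper value outside its range is refused whole. The fingers move at their own pace and stop on an object; "grip_force" is the grip in N (left out, the last holds). Time passes only in rows, so rows that repeat a pose let the fingers close. It gives the time, the measured TCP pose, the force and the opening at its end, in the units of the state.
- arm.observe(): the state, without advancing time (a new reading comes with each control period).
- imaging.get_image(name): name is "side" or "top" or "wrist"; returns the picture (420x560x3 uint8, red, green, blue); there is no depth.
- imaging.camera_params(name): a dict with "fx", "fy", "cx", "cy" (pixels), "rvec" (rotation vector, rad) and "tvec" (3), from world to camera coordinates, as OpenCV has them; the wrist camera has in their place "hand_eye" (4x4, takes a point from camera to tool coordinates, whose origin is the TCP and whose axes are the flange's). Camera axes: x right, y down, z forward; pixel columns grow to the right and rows downward; lengths in m; the calibration is good to about 2 mm. A picture is of the moment at which its call begins: read the wrist's pose just before it. camera_params takes no time and is no camera call.
- job.sign_off(): hands the job in, once; it reports no verdict.
The state is a dict: "clock": time; "joints": joint angles; "dq": joint speeds; "joint_efforts": joint torques, N m; "position": TCP position; "ee_rot": TCP orientation; "force": force on the tool from outside, world axes, zero at the start; "ft_torque": the same for the moment, N m; "width": opening from 0.0 (shut) to 1.0 (fully open).
Only numpy, scipy, OpenCV 4.12 (cv2) and the standard library are available. Lean on these libraries where they do the work, as an engineer would, in place of code of your own. Each camera call takes 0.05 s, during which the arm holds its last target. There are 200 camera calls.

## Working session

There is one attempt and no reset: what is moved stays moved. The work goes in short steps, Python scripts to look and compute and a tool call to move; the robot and the scene stay as the last step left them, time stands still between calls to the robot, and variables do not carry over. Pictures are saved under pics/ and viewed, about 8 in all and at most 12, crops included, and the job is handed in when it is done.

Besides the shell and the picture viewer there is one more tool, called after "Request:" by a JSON object that holds its "name" and its "arguments", one argument or row to a line. jog_arm: Moves the arm, as the interface text tells. Its arguments: {"type":"object","properties":{"moves":{"type":"array"},"grip_force":{"type":"number"}},"required":["moves"]}

```bash
mkdir -p pics; cat > h.py <<'E'
import numpy as np, cv2
from scipy.spatial.transform import Rotation as R
from cell import arm, imaging, job
def grab(n,f=None):
    im=imaging.get_image(n)
    if f: cv2.imwrite('pics/'+f,cv2.cvtColor(im,cv2.COLOR_RGB2BGR))
    return im
def cam(n,st=None):
    p=imaging.camera_params(n)
    K=np.array([[p['fx'],0,p['cx']],[0,p['fy'],p['cy']],[0,0,1.]])
    if 'rvec' in p:
        Rm=R.from_rotvec(p['rvec']).as_matrix(); t=np.array(p['tvec']); return K,Rm,t
    st=st or arm.observe(); T=np.eye(4);T[:3,:3]=R.from_rotvec(st['ee_rot']).as_matrix();T[:3,3]=st['position']
    W=np.linalg.inv(T@np.array(p['hand_eye'])); return K,W[:3,:3],W[:3,3]
def ray(c,px):
    K,Rm,t=c; d=Rm.T@np.linalg.solve(K,[px[0],px[1],1]); return -Rm.T@t,d
def onz(c,px,z):
    o,d=ray(c,px); return o+d*(z-o[2])/d[2]
def proj(c,P):
    K,Rm,t=c; q=K@(Rm@np.array(P,float)+t); return q[:2]/q[2]
def tri(c1,p1,c2,p2):
    o1,d1=ray(c1,p1);o2,d2=ray(c2,p2)
    s=np.linalg.lstsq(np.c_[d1,-d2],o2-o1,rcond=None)[0]
    a,b=o1+s[0]*d1,o2+s[1]*d2; return (a+b)/2,np.linalg.norm(a-b)
E
python3 - <<'E'
from h import *
a=grab('side','s0.png');b=grab('top','t0.png')
for n in('side','top'):
    K,Rm,t=cam(n);print(n,-Rm.T@t,Rm[2],K[0,0])
s=arm.observe();print(s['clock'],s['position'],s['ee_rot'],s['force'],s['width'],imaging.camera_params('wrist'))
E
```

```text
side [0.42382713 0.7091134  0.96633062] [ 0.11691353 -0.68994201 -0.71436073] 381.60760190964965
top [ 0.30224684 -0.06821771  1.52735445] [ 0.17901629  0.00966613 -0.98379862] 511.81523520349526
0.1 [ 0.16639702 -0.60197155  0.24302789] [-3.11167269e+00 -4.22254964e-01  5.34378070e-04] [-0.07535223  0.18773937  0.65604177] 1.0031747481170123 {'fx': 314.71514011468497, 'fy': 314.71514011468497, 'cx': 282.33964412660316, 'cy': 207.07344119025478, 'hand_eye': array([[ 1.27302609e-03, -9.69075087e-01, -2.46762752e-01,
         6.52703431e-02],
       [ 9.99998411e-01,  9.25678795e-04,  1.52361652e-03,
         1.19409117e-03],
       [-1.24807577e-03, -2.46764299e-01,  9.69074725e-01,
        -1.41072256e-01],
       [ 0.00000000e+00,  0.00000000e+00,  0.00000000e+00,
         1.00000000e+00]])}
```

View pics/s0.png

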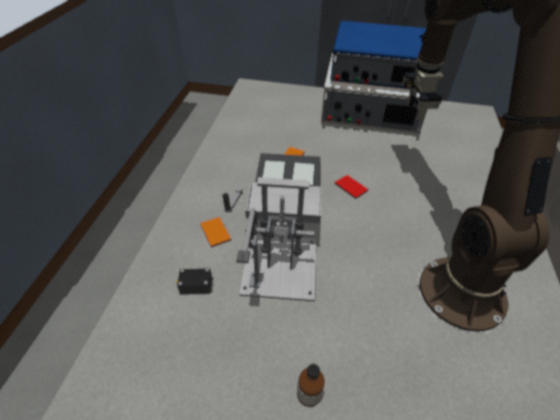

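View pics/t0.png

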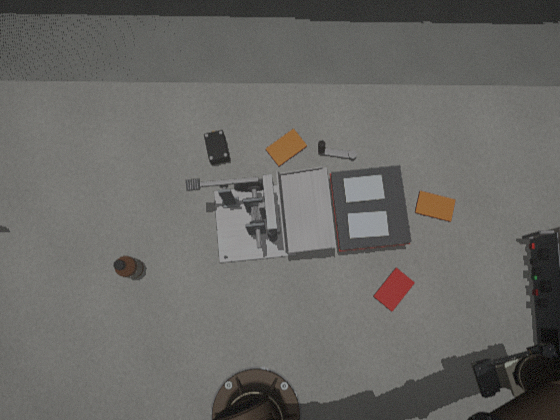

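The pictures show the lift at top px (195–335, 168–262), with the stage to its right and two white plates at (364,188) and (368,224). The orange and red plates at (286,147), (435,206) and (394,289) are look-alikes lying on the bench. The pawl pad is near (192,184).

```bash
python3 - <<'E'
import cv2
a=cv2.imread('pics/t0.png')[155:275,180:420];cv2.imwrite('pics/t0c.png',cv2.resize(a,None,fx=3.3,fy=3.3,interpolation=cv2.INTER_CUBIC))
a=cv2.imread('pics/s0.png')[145:305,205:345];cv2.imwrite('pics/s0c.png',cv2.resize(a,None,fx=3.7,fy=3.7,interpolation=cv2.INTER_CUBIC))
E
```

```text
(no output)
```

View pics/t0c.png

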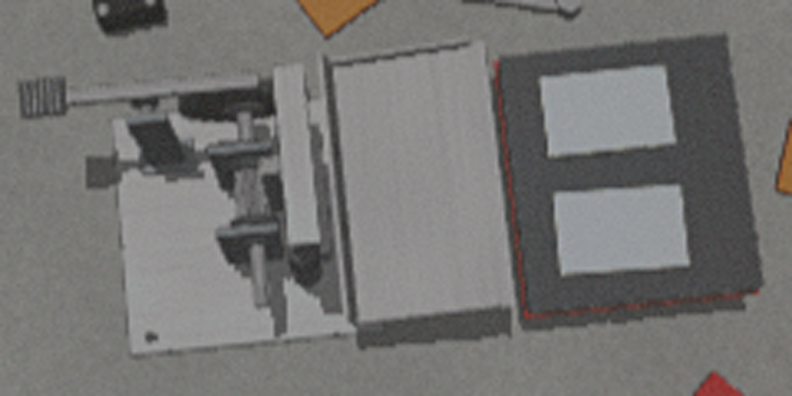

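View pics/s0c.png

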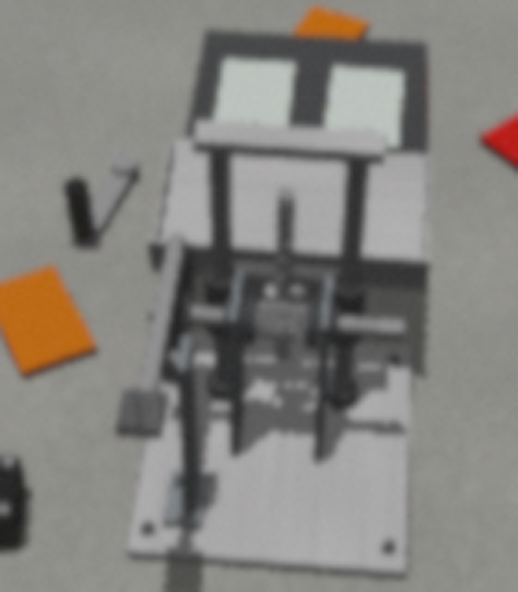

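```bash
python3 - <<'E'
from h import *
np.set_printoptions(precision=4,suppress=True)
T=cam('top');S=cam('side')
t=lambda x,y:(180+(x+.5)/3.3-.5,155+(y+.5)/3.3-.5)
s=lambda x,y:(205+(x+.5)/3.7-.5,145+(y+.5)/3.7-.5)
for n,a,b in [('pad',(43,97),(143,411)),('lipfar',(485,48),(175,143)),('lipnear',(509,310),(427,153)),
 ('deckfarR',(728,35),(207,32)),('decknearR',(762,287),(427,43)),
 ('head1',(290,66),(198,128)),('head2',(306,244),(385,146)),('base',(132,353),(405,572)),
 ('Bc0',(667,66),(220,59)),('Bc1',(676,143),(296,61)),('Ac0',(682,185),(333,66)),('Ac1',(690,265),(404,70))]:
    print(n,*tri(T,t(*a),S,s(*b)))
z=.12
for n,l in [('deck',[(497,58),(728,35),(762,287),(524,311)]),]:
    for z in(.1,.11,.12):
        q=np.array([onz(T,t(*p),z) for p in l]);print(n,z,q[:,:2].ravel(),np.linalg.norm(np.diff(q[[0,1,2,3,0]],axis=0),axis=1))
for n,l in [('A',[(555,196),(682,185),(690,265),(562,275)]),('B',[(540,77),(667,66),(676,143),(548,157)])]:
    for z in (.112,.132):
        q=np.array([onz(T,t(*p),z) for p in l]);print(n,z,q[:,:2].ravel(),q.mean(0),np.linalg.norm(np.diff(q[[0,1,2,3,0]],axis=0),axis=1))
q=[onz(T,t(*p),.012) for p in [(132,353)]];print('base',q)
E
```

```text
pad [0.6103 0.1672 0.2273] 0.0013200998615664047
lipfar [ 0.6807 -0.1902  0.1373] 0.003914762272174899
lipnear [ 0.4586 -0.2086  0.1503] 0.00844250680691575
deckfarR [ 0.705  -0.4064  0.0952] 0.0006454266524626162
decknearR [ 0.4838 -0.4278  0.101 ] 0.002504998988151271
head1 [ 0.6186 -0.0301  0.3027] 0.0008911695077697808
head2 [ 0.4853 -0.0443  0.2978] 0.001349032531167453
base [0.4271 0.1162 0.0071] 0.0013269747871918996
Bc0 [ 0.6759 -0.35    0.108 ] 0.00615805138499576
Bc1 [ 0.604  -0.3549  0.1147] 0.0013485788916355072
Ac0 [ 0.5685 -0.36    0.1106] 0.001398182903721346
Ac1 [ 0.4997 -0.3646  0.1135] 0.0020210959266440003
deck 0.1 [ 0.68   -0.2039  0.7033 -0.4052  0.4826 -0.4279  0.4593 -0.2261] [0.2027 0.2219 0.2032 0.2218]
deck 0.11 [ 0.6773 -0.203   0.7005 -0.4029  0.4814 -0.4254  0.4582 -0.225 ] [0.2013 0.2203 0.2018 0.2202]
deck 0.12 [ 0.6747 -0.202   0.6977 -0.4005  0.4801 -0.4229  0.4571 -0.2238] [0.1998 0.2188 0.2004 0.2187]
A 0.112 [ 0.5565 -0.2517  0.5675 -0.3597  0.4989 -0.3649  0.4889 -0.2569] [ 0.5279 -0.3083  0.112 ] [0.1086 0.0688 0.1084 0.0678]
A 0.132 [ 0.5529 -0.2491  0.5637 -0.3556  0.4961 -0.3607  0.4862 -0.2543] [ 0.5247 -0.3049  0.132 ] [0.1071 0.0678 0.1069 0.0668]
B 0.112 [ 0.6604 -0.2397  0.6716 -0.3492  0.6039 -0.3554  0.5902 -0.246 ] [ 0.6315 -0.2976  0.112 ] [0.11   0.068  0.1103 0.0705]
B 0.132 [ 0.6554 -0.2373  0.6664 -0.3452  0.5997 -0.3514  0.5861 -0.2435] [ 0.6269 -0.2943  0.132 ] [0.1085 0.067  0.1087 0.0695]
base [array([0.4261, 0.1157, 0.012 ])]
```

```bash
cat >> h.py <<'E'
YAW=0.108; AZ=np.pi/2+YAW
U=np.array([np.cos(YAW),np.sin(YAW),0]); V=np.array([-np.sin(YAW),np.cos(YAW),0])
def plan(pts,az=AZ):
    s=arm.observe(); R0=R.from_rotvec(s['ee_rot']); x=[np.cos(az),np.sin(az),0]; z=[0,0,-1]
    G=R.from_matrix(np.c_[x,np.cross(z,x),z])
    print(s['clock'],'pos',np.round(s['position'],4),'F',np.round(s['force'],1),'ang',np.round((R0.inv()*G).as_rotvec(),3))
    for p in pts: print(p,np.round(R0.inv().apply(np.array(p)-s['position'])*100,2))
E
python3 - <<'E'
from h import *
plan([(.25,-.5,.30),(.45,-.33,.30),(.568,-.225,.16)])
E
```

```text
0.1 pos [ 0.1664 -0.602   0.243 ] F [-0.1  0.2  0.7] ang [-1.000e-03 -1.000e-03 -1.409e+00]
(0.25, -0.5, 0.3) [10.77 -7.61 -5.69]
(0.45, -0.33, 0.3) [ 34.58 -18.66  -5.68]
(0.568, -0.225, 0.16) [ 48.76 -25.62   8.33]
```

Request:
{"name": "jog_arm", "arguments": {
  "moves": [
    {"fingers": 1,"xyz": [10.8,-7.6,-5.7],"angular": [0,0,-0.35]},
    {"fingers": 1,"xyz": [10.8,-7.6,-5.7],"angular": [0,0,-0.5]},
    {"fingers": 1,"xyz": [16,-10,-5.7],"angular": [0,0,-0.7]},
    {"fingers": 1,"xyz": [22,-13,-5.7],"angular": [0,0,-0.9]},
    {"fingers": 1,"xyz": [28,-16,-5.7],"angular": [0,0,-1.05]},
    {"fingers": 1,"xyz": [34,-18.5,-4],"angular": [0,0,-1.2]},
    {"fingers": 1,"xyz": [39,-21,-1],"angular": [0,0,-1.409]},
    {"fingers": 1,"xyz": [44,-23.5,2],"angular": [0,0,-1.409]},
    {"fingers": 1,"xyz": [48.7,-25.6,5.5],"angular": [0,0,-1.409]},
    {"fingers": 1,"xyz": [48.7,-25.6,8],"angular": [0,0,-1.409]},
    {"fingers": 1,"xyz": [48.7,-25.6,8.3],"angular": [0,0,-1.409]},
    {"fingers": 1,"xyz": [48.7,-25.6,8.3],"angular": [0,0,-1.409]}
  ],
  "grip_force": 10
}}

```text
clock: 1.6
position: [0.5672, -0.2269, 0.161]
ee_rot: [-2.099, -2.337, 0.001]
force: [-0.2, -0.6, 0.4]
width: 0.005
```

```bash
python3 - <<'E'
from h import *
plan([(.568,-.225,.124)])
grab('wrist','w1.png')
E
```

```text
1.6 pos [ 0.5672 -0.2269  0.161 ] F [-0.2 -0.6  0.4] ang [-0.001  0.    -0.001]
(0.568, -0.225, 0.124) [0.18 0.1  3.7 ]
```

View pics/w1.png

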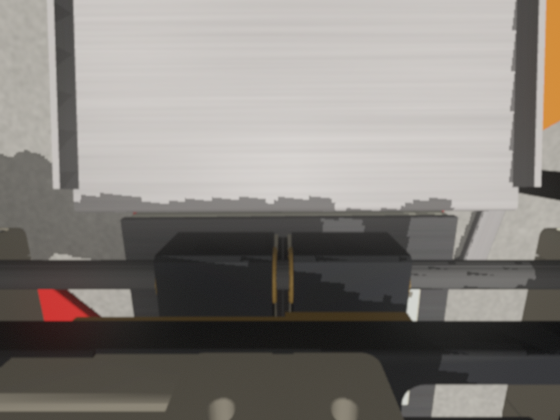

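Picture 5: the wrist view shows the shelf lip at row 210, level across the picture, and the deck edge just below it at row 217. The yaw is right. Next I probe the deck height.

Request:
{"name": "jog_arm", "arguments": {
  "moves": [
    {"fingers": 1,"xyz": [0.2,0.1,2.5],"angular": [0,0,0]},
    {"fingers": 1,"xyz": [0.2,0.1,3.4],"angular": [0,0,0]},
    {"fingers": 1,"xyz": [0.2,0.1,3.6],"angular": [0,0,0]},
    {"fingers": 1,"xyz": [0.2,0.1,3.7],"angular": [0,0,0]},
    {"fingers": 1,"xyz": [0.2,0.1,3.8],"angular": [0,0,0]},
    {"fingers": 1,"xyz": [0.2,0.1,3.9],"angular": [0,0,0]}
  ]
}}

```text
clock: 2.4
position: [0.5687, -0.2239, 0.1221]
ee_rot: [2.098, 2.338, 0.0]
force: [-0.0, -0.0, 0.3]
width: 0.004
```

Request:
{"name": "jog_arm", "arguments": {
  "moves": [
    {"fingers": 1,"xyz": [0,0,0.1],"angular": [0,0,0]},
    {"fingers": 1,"xyz": [0,0,0.2],"angular": [0,0,0]},
    {"fingers": 1,"xyz": [0,0,0.25],"angular": [0,0,0]},
    {"fingers": 1,"xyz": [0,0,0.3],"angular": [0,0,0]},
    {"fingers": 1,"xyz": [0,0,0.3],"angular": [0,0,0]}
  ]
}}

```text
clock: 3.02
position: [0.5686, -0.2238, 0.1198]
ee_rot: [2.098, 2.338, -0.0]
force: [-4.5, 1.2, 10.4]
width: 0.004
```

```bash
python3 - <<'E'
from h import *
st=dict(position=[0.5672,-0.2269,0.161],ee_rot=[-2.099,-2.337,0.001]);c=cam('wrist',st)
for z in(.14,.145,.15): print('lip',z,[onz(c,p,z).round(4) for p in((80,210),(290,211),(515,209))])
print('deck',[onz(c,p,.1028).round(4) for p in((125,217),(290,217),(455,217))])
plan([(.569,-.2238,.175),(.569,-.196,.175)])
E
```

```text
lip 0.14 [array([ 0.4573, -0.2173,  0.14  ]), array([ 0.5687, -0.2056,  0.14  ]), array([ 0.6875, -0.1916,  0.14  ])]
lip 0.145 [array([ 0.4605, -0.2156,  0.145 ]), array([ 0.5684, -0.2043,  0.145 ]), array([ 0.6835, -0.1907,  0.145 ])]
lip 0.15 [array([ 0.4636, -0.2139,  0.15  ]), array([ 0.5682, -0.203 ,  0.15  ]), array([ 0.6796, -0.1898,  0.15  ])]
deck [array([ 0.463 , -0.2314,  0.1028]), array([ 0.5711, -0.2195,  0.1028]), array([ 0.6791, -0.2077,  0.1028])]
3.025 pos [ 0.5686 -0.2238  0.1198] F [-4.5  1.2 10.4] ang [ 0.     0.001 -0.   ]
(0.569, -0.2238, 0.175) [-0.01  0.04 -5.52]
(0.569, -0.196, 0.175) [ 2.76  0.34 -5.52]
```

Request:
{"name": "jog_arm", "arguments": {
  "moves": [
    {"fingers": 1,"xyz": [0,0,-3],"angular": [0,0,0]},
    {"fingers": 1,"xyz": [0,0,-5.5],"angular": [0,0,0]},
    {"fingers": 1,"xyz": [2.5,0,-5.5],"angular": [0,0,0]},
    {"fingers": 1,"xyz": [2.5,0,-5.2],"angular": [0,0,0]},
    {"fingers": 1,"xyz": [2.5,0,-4.9],"angular": [0,0,0]},
    {"fingers": 1,"xyz": [2.5,0,-4.7],"angular": [0,0,0]},
    {"fingers": 1,"xyz": [2.5,0,-4.5],"angular": [0,0,0]}
  ]
}}

```text
clock: 3.9
position: [0.5657, -0.1997, 0.1634]
ee_rot: [-2.099, -2.337, 0.001]
force: [-3.5, -0.2, 11.9]
width: 0.006
```

Request:
{"name": "jog_arm", "arguments": {
  "moves": [
    {"fingers": 1,"xyz": [0,0,0],"angular": [0,0,0]},
    {"fingers": 1,"xyz": [0,0,0],"angular": [0,0,0]}
  ]
}}

```text
clock: 4.15
position: [0.5657, -0.1996, 0.1638]
ee_rot: [2.099, 2.337, -0.001]
force: [-1.7, -2.1, 2.6]
width: 0.005
```

```bash
python3 - <<'E'
from h import *
plan([(.585,-.20,.40),(.6103,.1672,.40),(.6103,.1672,.26)])
E
```

```text
4.15 pos [ 0.5657 -0.1996  0.1638] F [-1.7 -2.1  2.6] ang [-0.     0.001 -0.001]
(0.585, -0.2, 0.4) [ -0.26   1.91 -23.63]
(0.6103, 0.1672, 0.4) [ 35.98   8.36 -23.65]
(0.6103, 0.1672, 0.26) [35.99  8.36 -9.65]
```

Request:
{"name": "jog_arm", "arguments": {
  "moves": [
    {"fingers": 1,"xyz": [0,1,-6],"angular": [0,0,0]},
    {"fingers": 1,"xyz": [0,1.9,-12],"angular": [0,0,0]},
    {"fingers": 1,"xyz": [0,1.9,-18],"angular": [0,0,0]},
    {"fingers": 1,"xyz": [3,3,-23],"angular": [0,0,0]},
    {"fingers": 1,"xyz": [9,4,-23.6],"angular": [0,0,0]},
    {"fingers": 1,"xyz": [15,5,-23.6],"angular": [0,0,0]},
    {"fingers": 1,"xyz": [21,6.5,-23.6],"angular": [0,0,0]},
    {"fingers": 1,"xyz": [27,8.4,-23.6],"angular": [0,0,0]},
    {"fingers": 1,"xyz": [33,8.4,-21],"angular": [0,0,0]},
    {"fingers": 1,"xyz": [36,8.4,-16],"angular": [0,0,0]},
    {"fingers": 1,"xyz": [36,8.4,-11],"angular": [0,0,0]},
    {"fingers": 1,"xyz": [36,8.4,-9.5],"angular": [0,0,0]}
  ]
}}

```text
clock: 5.65
position: [0.6091, 0.1674, 0.2554]
ee_rot: [-2.096, -2.337, 0.007]
force: [0.4, -1.1, 0.1]
width: 0.006
```

```bash
python3 - <<'E'
from h import *
plan([(.6103,.1672,.2443)])
im=grab('wrist');im2=grab('top')[165:205,170:250]
cv2.imwrite('pics/w2.png',cv2.cvtColor(np.vstack([im,cv2.resize(im2,(360,180))[:, :].repeat(1,0) if 0 else np.hstack([cv2.resize(im2,(360,180)),np.zeros((180,200,3),np.uint8)])]),cv2.COLOR_RGB2BGR))
E
```

```text
5.65 pos [0.6091 0.1674 0.2554] F [ 0.4 -1.1  0.1] ang [-0.005  0.001  0.001]
(0.6103, 0.1672, 0.2443) [-0.03  0.12  1.11]
```

View pics/w2.png

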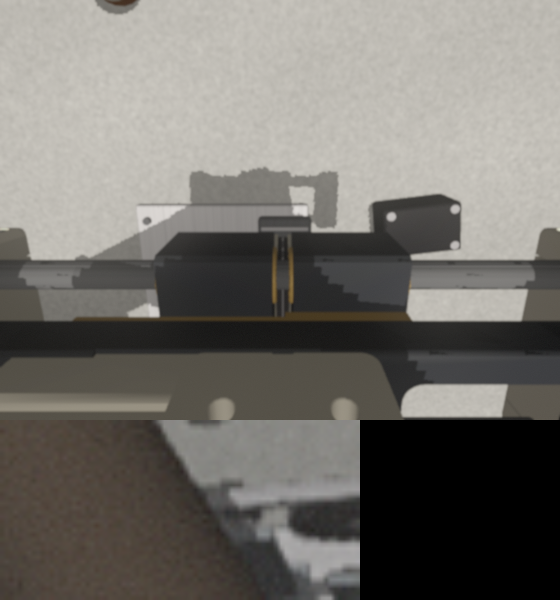

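Picture 6: the pad is under the fingers, at columns 260–310 with its far edge at row 217. The fingers are centred on it at column 283. Next I press it about 16 mm.

Request:
{"name": "jog_arm", "arguments": {
  "moves": [
    {"fingers": 1,"xyz": [0,0.1,1.1],"angular": [0,0,0]},
    {"fingers": 1,"xyz": [0.3,0.1,2.0],"angular": [0,0,0]},
    {"fingers": 1,"xyz": [0.7,0.1,2.75],"angular": [0,0,0]},
    {"fingers": 1,"xyz": [0.7,0.1,2.75],"angular": [0,0,0]},
    {"fingers": 1,"xyz": [0.7,0.1,2.75],"angular": [0,0,0]},
    {"fingers": 1,"xyz": [0.7,0.1,2.75],"angular": [0,0,0]},
    {"fingers": 1,"xyz": [0.7,0.1,2.75],"angular": [0,0,0]},
    {"fingers": 1,"xyz": [0.7,0.1,2.75],"angular": [0,0,0]}
  ]
}}

```text
clock: 6.75
position: [0.6107, 0.1752, 0.2313]
ee_rot: [-2.098, -2.338, -0.0]
force: [-1.4, 1.0, 2.3]
width: 0.003
```

```bash
python3 - <<'E'
from h import *
import cv2
plan([])
a=cv2.cvtColor(cv2.imread('pics/s0.png'),cv2.COLOR_BGR2RGB);b=grab('side','s1.png')
S=cam('side')
for c in (263,300,312): print(c,[int(v) for v in a[176:190,c].mean(1)],[int(v) for v in b[176:190,c].mean(1)])
print(proj(S,(.569,-.203,.147)),proj(S,(.569,-.203,.137)))
E
```

```text
6.75 pos [0.6107 0.1752 0.2313] F [-1.4  1.   2.3] ang [-0. -0. -0.]
263 [167, 171, 171, 169, 167, 165, 157, 130, 91, 65, 55, 54, 51, 49] [200, 204, 204, 202, 201, 198, 188, 156, 108, 74, 64, 60, 59, 59]
300 [191, 190, 188, 181, 176, 171, 172, 171, 168, 150, 112, 76, 59, 54] [224, 224, 222, 219, 211, 208, 206, 208, 203, 179, 136, 93, 73, 65]
312 [166, 165, 164, 164, 164, 165, 162, 154, 132, 112, 128, 154, 164, 166] [201, 199, 198, 198, 198, 197, 196, 186, 157, 115, 102, 138, 175, 192]
[287.03424128 183.44323248] [286.95283893 185.75201872]
```

The tip is only about 13 mm down and the shelf hasn't sunk. I press 4.5 mm deeper.

Request:
{"name": "jog_arm", "arguments": {
  "moves": [
    {"fingers": 1,"xyz": [0.2,0,0.45],"angular": [0,0,0]},
    {"fingers": 1,"xyz": [0.2,0,0.45],"angular": [0,0,0]},
    {"fingers": 1,"xyz": [0.2,0,0.45],"angular": [0,0,0]},
    {"fingers": 1,"xyz": [0.2,0,0.45],"angular": [0,0,0]},
    {"fingers": 1,"xyz": [0.2,0,0.45],"angular": [0,0,0]},
    {"fingers": 1,"xyz": [0.2,0,0.45],"angular": [0,0,0]},
    {"fingers": 1,"xyz": [0.2,0,0.45],"angular": [0,0,0]},
    {"fingers": 1,"xyz": [0.2,0,0.45],"angular": [0,0,0]}
  ]
}}

```text
clock: 7.8
position: [0.6106, 0.1771, 0.2267]
ee_rot: [2.098, 2.338, 0.0]
force: [-0.4, -0.6, 2.4]
width: 0.005
```

```bash
python3 - <<'E'
from h import *
plan([])
a=cv2.cvtColor(cv2.imread('pics/s1.png'),cv2.COLOR_BGR2RGB);b=grab('side','s2.png')
for c in (258,263,268): print(c,[int(v) for v in a[176:194,c].mean(1)],[int(v) for v in b[176:194,c].mean(1)])
for r0 in ((175,200,250,315),(200,215,245,315)):
    A=cv2.cvtColor(a[r0[0]:r0[1],r0[2]:r0[3]],cv2.COLOR_RGB2GRAY).astype(np.float32);B=cv2.cvtColor(b[r0[0]:r0[1],r0[2]:r0[3]],cv2.COLOR_RGB2GRAY).astype(np.float32)
    print(cv2.phaseCorrelate(A,B),np.abs(A-B).mean())
E
```

```text
7.8 pos [0.6106 0.1771 0.2267] F [-0.4 -0.6  2.4] ang [ 0.  0. -0.]
258 [103, 138, 169, 181, 183, 181, 173, 145, 115, 123, 160, 189, 199, 202, 201, 203, 204, 204] [103, 138, 168, 180, 182, 182, 173, 145, 107, 107, 150, 184, 197, 200, 202, 201, 203, 204]
263 [200, 204, 204, 202, 201, 198, 188, 156, 108, 74, 64, 60, 59, 59, 60, 59, 59, 60] [201, 205, 204, 202, 201, 199, 187, 157, 108, 74, 63, 61, 60, 60, 60, 60, 60, 62]
268 [222, 217, 208, 202, 200, 199, 192, 166, 124, 100, 123, 158, 179, 186, 188, 189, 190, 188] [223, 218, 209, 201, 200, 198, 192, 168, 124, 95, 113, 149, 173, 183, 186, 188, 189, 190]
((-0.00668288640900272, 0.5881792139113564), 0.9637426324685414) 3.3975384
((0.18560818745279306, 1.160312694568706), 0.5503391614666692) 5.7780952
```

Request:
{"name": "jog_arm", "arguments": {
  "moves": [
    {"fingers": 1,"xyz": [0,0,0],"angular": [0,0,0]},
    {"fingers": 1,"xyz": [0,0,0],"angular": [0,0,0]},
    {"fingers": 1,"xyz": [0,0,0],"angular": [0,0,0]},
    {"fingers": 1,"xyz": [0,0,0],"angular": [0,0,0]},
    {"fingers": 1,"xyz": [0,0,0],"angular": [0,0,0]},
    {"fingers": 1,"xyz": [0,0,0],"angular": [0,0,0]},
    {"fingers": 1,"xyz": [0,0,0],"angular": [0,0,0]},
    {"fingers": 1,"xyz": [0,0,0],"angular": [0,0,0]},
    {"fingers": 1,"xyz": [0,0,0],"angular": [0,0,0]},
    {"fingers": 1,"xyz": [0,0,0],"angular": [0,0,0]}
  ]
}}

```text
clock: 9.1
position: [0.6106, 0.1771, 0.2267]
ee_rot: [2.098, 2.338, 0.0]
force: [0.2, -0.9, 0.4]
width: 0.007
```

```bash
python3 - <<'E'
from h import *
plan([])
b=grab('side','s3.png')
g=[cv2.cvtColor(cv2.imread(f'pics/s{i}.png'),cv2.COLOR_BGR2GRAY).astype(np.float32) for i in (1,2,3)]
S=cam('side')
print('backstop top mid',proj(S,(.555,-.07,.16)),proj(S,(.555,-.07,.14)), 'near corner', proj(S,(.46,-.08,.16)))
for c in (248,287,310,318): print(c,*[[int(v) for v in x[192:232,c]] for x in g],sep='\n')
E
```

```text
9.1 pos [0.6106 0.1771 0.2267] F [ 0.2 -0.9  0.4] ang [ 0.  0. -0.]
backstop top mid [283.70046301 210.08026579] [283.56571669 214.7508518 ] near corner [315.99541567 212.44515777]
248
[34, 35, 37, 35, 37, 36, 39, 36, 38, 36, 38, 38, 37, 38, 35, 39, 40, 39, 45, 40, 42, 48, 62, 69, 68, 57, 45, 34, 29, 29, 30, 43, 70, 99, 115, 118, 112, 93, 78, 70]
[36, 36, 36, 38, 37, 36, 36, 38, 38, 37, 36, 35, 38, 39, 36, 37, 35, 36, 37, 41, 40, 40, 40, 45, 56, 67, 68, 58, 48, 34, 33, 30, 29, 43, 69, 94, 112, 118, 113, 98]
[38, 37, 40, 37, 37, 37, 39, 37, 38, 37, 37, 38, 36, 39, 37, 38, 37, 37, 37, 40, 41, 40, 39, 43, 56, 68, 67, 61, 47, 37, 32, 29, 32, 41, 63, 93, 111, 117, 114, 98]
287
[209, 207, 204, 205, 203, 202, 202, 203, 203, 203, 203, 204, 203, 203, 204, 203, 202, 203, 203, 203, 202, 193, 161, 113, 76, 78, 92, 106, 104, 92, 78, 78, 87, 92, 100, 115, 122, 119, 113, 112]
[207, 208, 208, 207, 206, 207, 203, 203, 203, 204, 204, 202, 204, 203, 203, 203, 203, 203, 202, 201, 203, 204, 203, 194, 165, 115, 77, 74, 90, 104, 105, 95, 79, 86, 111, 130, 130, 120, 110, 103]
[196, 203, 205, 206, 208, 208, 
[... 623 characters left out ...]
208, 211, 209, 210, 210, 213, 213, 213, 212, 211, 212, 213, 210, 207, 186, 145, 97, 71, 68, 67, 66, 69, 79, 90, 110, 131]
318
[197, 198, 200, 200, 203, 202, 197, 195, 195, 198, 199, 199, 199, 198, 199, 198, 199, 200, 201, 200, 200, 198, 195, 191, 166, 120, 80, 69, 69, 68, 70, 74, 80, 91, 96, 96, 97, 99, 100, 100]
[195, 194, 193, 192, 193, 194, 197, 196, 195, 195, 195, 199, 198, 199, 198, 195, 197, 196, 198, 198, 196, 197, 198, 199, 198, 195, 174, 132, 89, 73, 73, 74, 75, 77, 87, 95, 100, 100, 101, 101]
[128, 162, 186, 192, 192, 192, 192, 192, 192, 193, 191, 192, 193, 194, 194, 196, 194, 195, 195, 199, 201, 200, 199, 198, 194, 191, 191, 194, 190, 166, 122, 86, 78, 77, 79, 80, 86, 92, 99, 101]
```

Request:
{"name": "jog_arm", "arguments": {
  "moves": [
    {"fingers": 1,"xyz": [0,0,0],"angular": [0,0,0]},
    {"fingers": 1,"xyz": [0,0,0],"angular": [0,0,0]},
    {"fingers": 1,"xyz": [0,0,0],"angular": [0,0,0]},
    {"fingers": 1,"xyz": [0,0,0],"angular": [0,0,0]},
    {"fingers": 1,"xyz": [0,0,0],"angular": [0,0,0]},
    {"fingers": 1,"xyz": [0,0,0],"angular": [0,0,0]},
    {"fingers": 1,"xyz": [0,0,0],"angular": [0,0,0]},
    {"fingers": 1,"xyz": [0,0,0],"angular": [0,0,0]},
    {"fingers": 1,"xyz": [0,0,0],"angular": [0,0,0]},
    {"fingers": 1,"xyz": [0,0,0],"angular": [0,0,0]}
  ]
}}

```text
clock: 10.4
position: [0.6106, 0.177, 0.2267]
ee_rot: [2.098, 2.338, -0.0]
force: [0.3, -0.2, 0.5]
width: 0.001
```

```bash
cat >> h.py <<'E'
def edge(g,c,lo=205,hi=240):
    v=g[lo:hi,c]; 
    i=next(k for k in range(len(v)-1) if v[k]>=140>v[k+1]); return lo+i+(v[i]-140)/(v[i]-v[i+1])
def sink(f):
    S=cam('side'); out=[]
    g=[cv2.cvtColor(cv2.imread('pics/'+n),cv2.COLOR_BGR2GRAY).astype(float) for n in ('s1.png',f)]
    for c in (287,310,318):
        r=[edge(x,c) for x in g]
        y0=-.064+(c-287)*-.0003
        from scipy.optimize import brentq
        P=lambda r,z: onz(S,(c,r),z)
        # vertical plane y=const through the edge
        def zz(r):
            o,d=ray(S,(c,r)); return o[2]+d[2]*(y0-o[1])/d[1]
        out.append((zz(r[0])-zz(r[1]))*1000)
    return np.round(out,1)
E
python3 - <<'E'
from h import *
plan([])
grab('side','s4.png')
for f in('s2.png','s3.png','s4.png'):print(sink(f))
E
```

```text
10.4 pos [0.6106 0.177  0.2267] F [ 0.3 -0.2  0.5] ang [-0.  0. -0.]
[8.8 9.8 9.5]
[21.5 21.2 21.5]
[31.3 32.2 32.9]
```

Request:
{"name": "jog_arm", "arguments": {
  "moves": [
    {"fingers": 1,"xyz": [-0.5,0,-1.5],"angular": [0,0,0]},
    {"fingers": 1,"xyz": [-0.8,0,-2.2],"angular": [0,0,0]},
    {"fingers": 1,"xyz": [-0.8,0,-2.2],"angular": [0,0,0]},
    {"fingers": 1,"xyz": [-0.8,0,-2.2],"angular": [0,0,0]}
  ]
}}

```text
clock: 10.95
position: [0.6113, 0.1691, 0.2486]
ee_rot: [-2.098, -2.338, 0.0]
force: [0.1, 0.2, 0.3]
width: 0.004
```

```bash
python3 - <<'E'
from h import *
plan([])
for i in range(3):
    grab('side',f's5{i}.png');print(sink(f's5{i}.png'))
E
```

```text
10.95 pos [0.6113 0.1691 0.2486] F [0.1 0.2 0.3] ang [-0.  0. -0.]
[34.9 36.  35.9]
[34.8 36.  35.8]
[34.9 36.1 35.9]
```

Held at k=11 teeth (36.0 mm), so the lip is about 8 mm above the deck. It needs three more teeth.

Request:
{"name": "jog_arm", "arguments": {
  "moves": [
    {"fingers": 1,"xyz": [0.6,0,1.7],"angular": [0,0,0]},
    {"fingers": 1,"xyz": [0.8,0,2.2],"angular": [0,0,0]},
    {"fingers": 1,"xyz": [0.8,0,2.2],"angular": [0,0,0]},
    {"fingers": 1,"xyz": [0.8,0,2.2],"angular": [0,0,0]},
    {"fingers": 1,"xyz": [0.8,0,2.2],"angular": [0,0,0]},
    {"fingers": 1,"xyz": [0.8,0,2.2],"angular": [0,0,0]},
    {"fingers": 1,"xyz": [0.8,0,2.2],"angular": [0,0,0]},
    {"fingers": 1,"xyz": [0.8,0,2.2],"angular": [0,0,0]},
    {"fingers": 1,"xyz": [0.3,0,0.7],"angular": [0,0,0]},
    {"fingers": 1,"xyz": [0,0,-0.5],"angular": [0,0,0]},
    {"fingers": 1,"xyz": [0,0,-1.5],"angular": [0,0,0]},
    {"fingers": 1,"xyz": [0,0,-1.5],"angular": [0,0,0]}
  ]
}}

```text
clock: 12.6
position: [0.6119, 0.1693, 0.265]
ee_rot: [2.098, 2.337, 0.003]
force: [1.1, -0.3, -0.5]
width: 0.003
```

```bash
python3 - <<'E'
from h import *
for i in range(3):
    grab('side',f's6{i}.png');print(sink(f's6{i}.png'))
plan([(.61,.16,.40),(.569,-.199,.40),(.569,-.199,.13),(.569,-.199,.122)])
E
```

```text
[44.2 45.3 45. ]
[44.1 45.4 45. ]
[44.2 45.4 45. ]
12.75 pos [0.6112 0.1691 0.2633] F [ 0.6 -0.4 -0.3] ang [-0.001  0.     0.   ]
(0.61, 0.16, 0.4) [ -0.89  -0.23 -13.67]
(0.569, -0.199, 0.4) [-36.14  -8.18 -13.66]
(0.569, -0.199, 0.13) [-36.14  -8.16  13.34]
(0.569, -0.199, 0.122) [-36.14  -8.16  14.14]
```

Request:
{"name": "jog_arm", "arguments": {
  "moves": [
    {"fingers": 1,"xyz": [0,0,-6],"angular": [0,0,0]},
    {"fingers": 1,"xyz": [0,0,-11],"angular": [0,0,0]},
    {"fingers": 1,"xyz": [-5,-1,-13.6],"angular": [0,0,0]},
    {"fingers": 1,"xyz": [-11,-3,-13.6],"angular": [0,0,0]},
    {"fingers": 1,"xyz": [-17,-5,-13.6],"angular": [0,0,0]},
    {"fingers": 1,"xyz": [-23,-6.5,-13.6],"angular": [0,0,0]},
    {"fingers": 1,"xyz": [-29,-8.2,-13.6],"angular": [0,0,0]},
    {"fingers": 1,"xyz": [-34,-8.2,-11],"angular": [0,0,0]},
    {"fingers": 1,"xyz": [-36.1,-8.2,-6],"angular": [0,0,0]},
    {"fingers": 1,"xyz": [-36.1,-8.2,0],"angular": [0,0,0]},
    {"fingers": 1,"xyz": [-36.1,-8.2,6],"angular": [0,0,0]},
    {"fingers": 1,"xyz": [-36.1,-8.2,11],"angular": [0,0,0]}
  ]
}}

```text
clock: 14.25
position: [0.5678, -0.1985, 0.151]
ee_rot: [-2.097, -2.337, 0.001]
force: [-0.1, -0.5, 0.4]
width: 0.004
```

Request:
{"name": "jog_arm", "arguments": {
  "moves": [
    {"fingers": 1,"xyz": [0,0,2.0],"angular": [0,0,0]},
    {"fingers": 1,"xyz": [0,0,3.0],"angular": [0,0,0]},
    {"fingers": 1,"xyz": [0,0,3.2],"angular": [0,0,0]},
    {"fingers": 1,"xyz": [0,0,3.3],"angular": [0,0,0]},
    {"fingers": 1,"xyz": [0,0,3.3],"angular": [0,0,0]}
  ]
}}

```text
clock: 14.88
position: [0.5693, -0.1987, 0.1216]
ee_rot: [2.098, 2.337, 0.001]
force: [0.1, -0.3, 0.6]
width: 0.005
```

Request:
{"name": "jog_arm", "arguments": {
  "moves": [
    {"fingers": 1,"xyz": [0,0,0.1],"angular": [0,0,0]},
    {"fingers": 1,"xyz": [0,0,0.2],"angular": [0,0,0]},
    {"fingers": 1,"xyz": [0,0,0.3],"angular": [0,0,0]},
    {"fingers": 1,"xyz": [0,0,0.35],"angular": [0,0,0]},
    {"fingers": 1,"xyz": [0,0,0.35],"angular": [0,0,0]}
  ]
}}

```text
clock: 15.5
position: [0.5688, -0.1986, 0.1172]
ee_rot: [-2.098, -2.338, 0.0]
force: [-0.7, 0.6, -0.0]
width: 0.004
```

Request:
{"name": "jog_arm", "arguments": {
  "moves": [
    {"fingers": 1,"xyz": [0,0,0.05],"angular": [0,0,0]},
    {"fingers": 1,"xyz": [0,0,0.1],"angular": [0,0,0]},
    {"fingers": 1,"xyz": [0,0,0.1],"angular": [0,0,0]}
  ]
}}

```text
clock: 15.88
position: [0.5688, -0.1987, 0.1162]
ee_rot: [-2.098, -2.338, 0.0]
force: [0.8, -0.1, -0.3]
width: 0.004
```

Request:
{"name": "jog_arm", "arguments": {
  "moves": [
    {"fingers": 1,"xyz": [0,0,0.05],"angular": [0,0,0]},
    {"fingers": 1,"xyz": [0,0,0.1],"angular": [0,0,0]},
    {"fingers": 1,"xyz": [0,0,0.1],"angular": [0,0,0]}
  ]
}}

```text
clock: 16.25
position: [0.5687, -0.1986, 0.1152]
ee_rot: [-2.098, -2.338, 0.0]
force: [1.1, -0.5, 0.3]
width: 0.004
```

```bash
python3 - <<'E'
from h import *
plan([])
grab('wrist','w3.png');grab('side','s7.png');print(sink('s7.png'))
E
```

```text
16.25 pos [ 0.5687 -0.1986  0.1152] F [ 1.1 -0.5  0.3] ang [-0.  0. -0.]
[42.6 43.9 42. ]
```

View pics/w3.png

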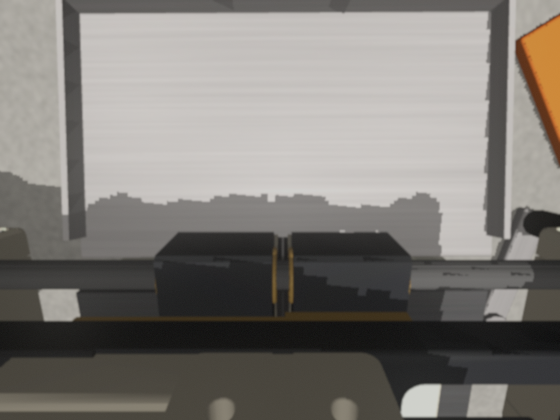

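Picture 7: the shelf floor ends at row ~257, and the dark deck starts at row ~290. I still have no contact, so I check where the fingers are relative to the lip.

```bash
python3 - <<'E'
from h import *
st=dict(position=[0.5687,-0.1986,0.1152],ee_rot=[-2.098,-2.338,0.0]);c=cam('wrist',st)
for z in(.095,.1,): print('lip',z,[onz(c,p,z).round(4) for p in((90,256),(140,257),(285,257),(480,256))])
print('deck',[onz(c,p,.1028).round(4) for p in((100,291),(285,291))])
print('floor/backstop',[onz(c,p,.07).round(4) for p in((82,12),(285,12),(490,12))])
im=cv2.cvtColor(cv2.imread('pics/w3.png'),cv2.COLOR_BGR2GRAY)
for col in (100,140,440,460):print(col,[int(v) for v in im[235:262,col]],[int(v) for v in im[288:320,col]])
for y in(-.2081,-.1986,-.189):print(proj(c,(.5687,y,.0982)))
st1=dict(position=[0.5657,-0.1996,0.1634],ee_rot=[-2.099,-2.337,0.001])
E
```

```text
lip 0.095 [array([ 0.4635, -0.2147,  0.095 ]), array([ 0.4909, -0.2123,  0.095 ]), array([ 0.5704, -0.2035,  0.095 ]), array([ 0.677 , -0.1912,  0.095 ])]
lip 0.1 [array([ 0.4666, -0.2122,  0.1   ]), array([ 0.4931, -0.2098,  0.1   ]), array([ 0.5701, -0.2014,  0.1   ]), array([ 0.6734, -0.1894,  0.1   ])]
deck [array([ 0.4728, -0.2308,  0.1028]), array([ 0.5722, -0.2198,  0.1028])]
floor/backstop [array([ 0.4498, -0.0877,  0.07  ]), array([ 0.5563, -0.0761,  0.07  ]), array([ 0.6638, -0.0643,  0.07  ])]
100 [115, 115, 115, 114, 114, 116, 117, 117, 117, 117, 117, 117, 116, 115, 116, 117, 117, 118, 117, 117, 116, 113, 109, 102, 88, 65, 48] [57, 50, 40, 40, 46, 53, 55, 56, 56, 54, 54, 54, 55, 56, 56, 54, 54, 54, 54, 55, 54, 55, 55, 54, 52, 53, 53, 52, 52, 55, 52, 52]
140 [118, 118, 118, 118, 116, 118, 119, 119, 119, 120, 119, 119, 119, 117, 118, 118, 118, 118, 118, 118, 116, 110, 97, 83, 70, 55, 48] [55, 46, 38, 38, 42, 50, 51, 51, 52, 51, 52, 53, 53, 52, 52, 52, 50, 52, 51, 51, 49, 52, 52, 49, 51, 51, 50, 51, 52, 52, 50, 50]
440 [185, 185, 184, 183, 183, 187, 191, 192, 189, 177, 153, 133, 129, 129, 130, 131, 130, 132, 140, 145, 137, 120, 100, 91, 79, 64, 60] [60, 54, 51, 53, 56, 57, 57, 58, 56, 57, 55, 55, 55, 56, 57, 58, 59, 64, 68, 70, 73, 75, 70, 59, 53, 52, 53, 54, 56, 58, 60, 60]
460 [193, 192, 192, 191, 191, 191, 192, 192, 192, 191, 191, 191, 192, 193, 194, 195, 194, 192, 189, 183, 172, 167, 169, 165, 144, 102, 68] [73, 68, 78, 87, 94, 96, 95, 94, 95, 95, 94, 94, 94, 94, 93, 94, 92, 91, 92, 91, 93, 92, 90, 90, 90, 89, 90, 91, 92, 93, 93, 90]
[280.9846419  266.84202593]
[282.89587504 250.63652507]
[284.88155418 233.79979048]
```

Request:
{"name": "jog_arm", "arguments": {
  "moves": [
    {"fingers": 1,"xyz": [0,0,0.05],"angular": [0,0,0]},
    {"fingers": 1,"xyz": [0,0,0.1],"angular": [0,0,0]},
    {"fingers": 1,"xyz": [0,0,0.15],"angular": [0,0,0]},
    {"fingers": 1,"xyz": [0,0,0.15],"angular": [0,0,0]}
  ]
}}

```text
clock: 16.85
position: [0.5688, -0.1986, 0.1137]
ee_rot: [-2.098, -2.338, 0.0]
force: [-0.8, -0.3, -0.7]
width: 0.005
```

Request:
{"name": "jog_arm", "arguments": {
  "moves": [
    {"fingers": 1,"xyz": [0,0,-5],"angular": [0,0,0]},
    {"fingers": 1,"xyz": [-2,0,-9],"angular": [0,0,0]},
    {"fingers": 1,"xyz": [-4,0,-9],"angular": [0,0,0]},
    {"fingers": 1,"xyz": [-4,0,-9],"angular": [0,0,0]},
    {"fingers": 1,"xyz": [-4,0,-9],"angular": [0,0,0]}
  ]
}}

```text
clock: 17.48
position: [0.5723, -0.2374, 0.2022]
ee_rot: [-2.096, -2.336, 0.001]
force: [0.8, -0.8, -0.6]
width: 0.007
```

```bash
python3 - <<'E'
from h import *
import json
s=arm.observe();grab('wrist','wa.png');json.dump({k:list(map(float,s[k])) for k in('position','ee_rot')},open('wa.json','w'));plan([])
E
```

```text
17.525 pos [ 0.5725 -0.2372  0.2024] F [-1.  -0.   0.4] ang [-0.002 -0.002  0.001]
```

Request:
{"name": "jog_arm", "arguments": {
  "moves": [
    {"fingers": 1,"xyz": [-5,0,0],"angular": [0,0,0]},
    {"fingers": 1,"xyz": [-9,0,0],"angular": [0,0,0]},
    {"fingers": 1,"xyz": [-9,0,0],"angular": [0,0,0]},
    {"fingers": 1,"xyz": [-9,0,0],"angular": [0,0,0]}
  ]
}}

```text
clock: 18.02
position: [0.5828, -0.3261, 0.2029]
ee_rot: [-2.096, -2.338, -0.001]
force: [0.6, 0.3, -0.1]
width: 0.004
```

```bash
python3 - <<'E'
from h import *
import json
s=arm.observe();b=grab('wrist','wb.png');json.dump({k:list(map(float,s[k])) for k in('position','ee_rot')},open('wb.json','w'));plan([])
a=cv2.imread('pics/wa.png');b=cv2.imread('pics/wb.png')
cv2.imwrite('pics/wab.png',np.vstack([a[:300],b[:300]]))
E
```

```text
18.075 pos [ 0.583  -0.3257  0.2032] F [-0.7  0.  -0.9] ang [-0.    -0.002  0.002]
```

View pics/wab.png

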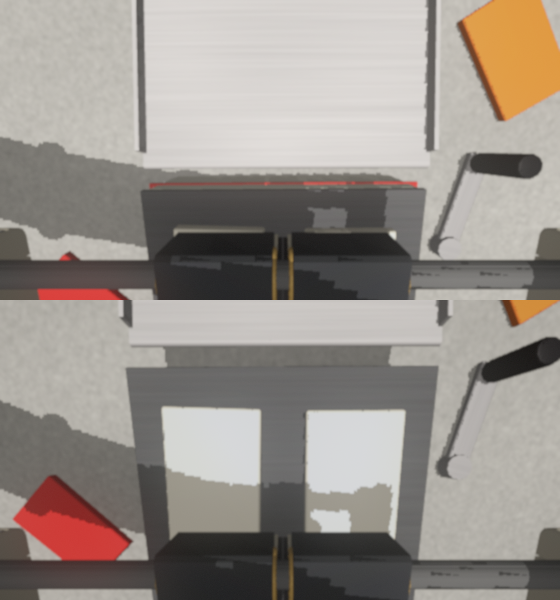

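Picture 8: lip in view a at row ~166 and in view b at row ~35 (front face down to ~46). Deck edge at rows ~188 and ~66. Both plates are undisturbed. I extract the edges and triangulate them.

```bash
python3 - <<'E'
from h import *
import json
A,B=[cv2.cvtColor(cv2.imread(f'pics/w{k}.png'),cv2.COLOR_BGR2GRAY).astype(int) for k in'ab']
for c in (160,200,390): print(c,'a',list(A[158:195,c]),'b',list(B[24:72,c]))
ca,cb=[cam('wrist',json.load(open(f'w{k}.json'))) for k in'ab']
def isect(ra,rb,c=285):
    # edges parallel to U: intersect in plane spanned by V,z at middle
    o1,d1=ray(ca,(c,ra));o2,d2=ray(cb,(c,rb))
    f=lambda v:np.array([v@V,v[2]])
    s=np.linalg.solve(np.c_[f(d1),-f(d2)],f(o2-o1)); return f(o1)+s[0]*f(d1)
for n,ra,rb in[('deck',188,66),('liptop',166.5,34.5),('liptop',166.5,33.5),('lipbot',166.5,46)]:print(n,isect(ra,rb).round(4))
E
```

```text
160 a [np.int64(210), np.int64(210), np.int64(209), np.int64(208), np.int64(209), np.int64(211), np.int64(211), np.int64(210), np.int64(203), np.int64(188), np.int64(163), np.int64(139), np.int64(130), np.int64(129), np.int64(128), np.int64(127), np.int64(126), np.int64(125), np.int64(125), np.int64(124), np.int64(123), np.int64(123), np.int64(122), np.int64(120), np.int64(108), np.int64(96), np.int64(93), np.int64(98), np.int64(102), np.int64(104), np.int64(104), np.int64(95), np.int64(78), np.int64(73), np.int64(77), np.int64(77), np.int64(77)] b [np.int64(191), np.int64(191), np.int64(191), np.int64(190), np.int64(191), np.int64(191), np.int64(192), np.int64(194), np.int64(195), np.int64(196), np.int64(195), np.int64(194), np.int64(193), np.int64(194), np.int64(194), np.int64(195), np.int64(197), np.int64(198), np.int64(194), np.int64(185), np.int64(170), np.int64(150), np.int64(142), np.int64(158), np.int64(175), np.int64(181), np.int64(180), np.int64(180), np.int64(179), np.int64(179), np.int64(180), np.int64(180), np.int64(181), np.int64(181), np.int64(182), np.int64(181), np.i
[... 2133 characters left out ...]
), np.int64(195), np.int64(195), np.int64(194), np.int64(194), np.int64(195), np.int64(197), np.int64(198), np.int64(200), np.int64(201), np.int64(197), np.int64(188), np.int64(173), np.int64(154), np.int64(129), np.int64(113), np.int64(117), np.int64(126), np.int64(134), np.int64(138), np.int64(138), np.int64(138), np.int64(143), np.int64(152), np.int64(161), np.int64(165), np.int64(165), np.int64(166), np.int64(170), np.int64(173), np.int64(175), np.int64(172), np.int64(162), np.int64(145), np.int64(128), np.int64(113), np.int64(108), np.int64(109), np.int64(108), np.int64(108), np.int64(108)]
deck [-0.2799  0.099 ]
liptop [-0.2618  0.1086]
liptop [-0.2616  0.1102]
lipbot [-0.2642  0.0882]
```

```bash
python3 - <<'E'
from h import *
grab('side','s8.png')
for f in ('s0','s1','s2','s3','s4','s52','s62','s7','s8'):
    g=cv2.cvtColor(cv2.imread(f'pics/{f}.png'),cv2.COLOR_BGR2GRAY).astype(float)
    k=200/np.median(g[205:211,280:320]); g*=k
    print(f,round(k,2),[round(edge(g,c,205,245),2) for c in(282,287,292,310,314,318)])
E
```

```text
Traceback (most recent call last):
  File "h.py", line 34, in edge
    i=next(k for k in range(len(v)-1) if v[k]>=140>v[k+1]); return lo+i+(v[i]-140)/(v[i]-v[i+1])
StopIteration
```

```bash
python3 - <<'E'
from h import *
for f in ('s0','s1','s2','s3','s4','s52','s62','s7','s8'):
    g=cv2.cvtColor(cv2.imread(f'pics/{f}.png'),cv2.COLOR_BGR2GRAY).astype(float)
    k=205/np.median(g[205:211,285:318]); g*=k
    o=[]
    for c in(287,310,314,318):
        try:o.append(round(float(edge(g,c,205,245)),2))
        except StopIteration:o.append(None)
    print(f,round(k,2),o)
S=cam('side')
for y in(-.08,-.064,-.05):
    o=[]
    for r in (215,220,225): o1,d=ray(S,(310,r)); o.append(round(o1[2]+d[2]*(y-o1[1])/d[1],4))
    print(y,o)
E
```

```text
s0 1.21 [213.02, 214.66, 214.93, 215.2]
s1 1.01 [214.47, 216.2, 216.52, 216.59]
s2 1.0 [216.51, 218.47, 218.64, 218.83]
s3 1.0 [219.43, 221.12, 221.38, 221.61]
s4 1.0 [221.65, 223.63, 224.01, 224.23]
s52 1.01 [222.5, 224.55, 224.68, 224.97]
s62 1.02 [224.58, 226.65, 226.93, 227.05]
s7 1.19 [224.7, 226.77, 227.04, 227.25]
s8 1.17 [224.59, 226.65, 226.91, 227.05]
-0.08 [np.float64(0.1455), np.float64(0.1239), np.float64(0.1018)]
-0.064 [np.float64(0.1621), np.float64(0.141), np.float64(0.1193)]
-0.05 [np.float64(0.1767), np.float64(0.156), np.float64(0.1347)]
```

View pics/s8.png

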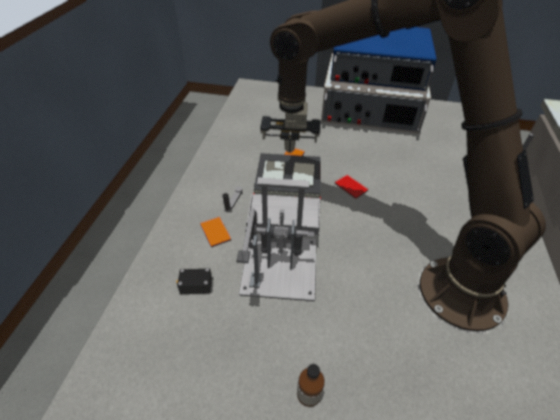

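Picture 9 shows the arm clear and the shelf low. I also found a mistake of mine: frame s1 was already 6 mm into the sink, so the total is about 50 mm and the lip may be more than 5 mm low. I probe it exactly.

Request:
{"name": "jog_arm", "arguments": {
  "moves": [
    {"fingers": 1,"xyz": [6,0,0],"angular": [0,0,0]},
    {"fingers": 1,"xyz": [12,0,0],"angular": [0,0,0]},
    {"fingers": 1,"xyz": [13,0,3],"angular": [0,0,0]},
    {"fingers": 1,"xyz": [13,0,7],"angular": [0,0,0]},
    {"fingers": 1,"xyz": [13,0,8.9],"angular": [0,0,0]},
    {"fingers": 1,"xyz": [13,0,9.0],"angular": [0,0,0]},
    {"fingers": 1,"xyz": [13,0,9.05],"angular": [0,0,0]},
    {"fingers": 1,"xyz": [13,0,9.1],"angular": [0,0,0]},
    {"fingers": 1,"xyz": [13,0,9.1],"angular": [0,0,0]}
  ]
}}

```text
clock: 19.25
position: [0.5691, -0.1989, 0.1134]
ee_rot: [2.098, 2.337, 0.001]
force: [-0.4, 0.1, -0.9]
width: 0.011
```

Request:
{"name": "jog_arm", "arguments": {
  "moves": [
    {"fingers": 1,"xyz": [0,0,0.05],"angular": [0,0,0]},
    {"fingers": 1,"xyz": [0,0,0.1],"angular": [0,0,0]},
    {"fingers": 1,"xyz": [0,0,0.1],"angular": [0,0,0]}
  ]
}}

```text
clock: 19.62
position: [0.5687, -0.1986, 0.1117]
ee_rot: [-2.098, -2.338, 0.0]
force: [0.1, 0.5, -0.4]
width: 0.005
```

Request:
{"name": "jog_arm", "arguments": {
  "moves": [
    {"fingers": 1,"xyz": [0,0,0.05],"angular": [0,0,0]},
    {"fingers": 1,"xyz": [0,0,0.1],"angular": [0,0,0]},
    {"fingers": 1,"xyz": [0,0,0.15],"angular": [0,0,0]},
    {"fingers": 1,"xyz": [0,0,0.15],"angular": [0,0,0]}
  ]
}}

```text
clock: 20.12
position: [0.5689, -0.1987, 0.1111]
ee_rot: [2.098, 2.337, -0.0]
force: [-3.5, 1.1, 10.1]
width: 0.001
```

The lip is 8.7 mm under the deck. That is 16 teeth down, two too many. The ratchet still lets the shelf rise, so I'll try to lift it two teeth by gripping a side flange, leaving the crank alone.

```bash
python3 - <<'E'
from h import *
import json
ca=cam('wrist',json.load(open('wa.json')))
A=cv2.imread('pics/wa.png').mean(2).astype(int)
for r in(90,110,130): print(r,A[r,128:152].tolist(),A[r,420:446].tolist())
for p in((137,110),(435,110)):
    for z in(.097,):
        q=onz(ca,p,z);print(p,q.round(4),'U',(q@U).round(4),'V',(q@V).round(4))
print('lipV',np.dot((.5689,-.1987,0),V))
q=onz(ca,(286,167),.094);print('lip mid',q,q@U,q@V)
plan([])
E
```

```text
90 [189, 188, 187, 187, 189, 197, 206, 208, 201, 177, 134, 104, 100, 102, 102, 103, 121, 164, 200, 210, 211, 211, 211, 211] [213, 213, 212, 212, 211, 197, 161, 117, 99, 97, 98, 97, 96, 100, 123, 167, 200, 209, 207, 201, 192, 188, 187, 187, 188, 188]
110 [188, 189, 189, 190, 191, 197, 206, 209, 208, 192, 151, 112, 104, 104, 104, 104, 114, 149, 186, 204, 209, 209, 209, 209] [209, 210, 210, 210, 208, 193, 155, 112, 99, 99, 99, 99, 98, 107, 141, 182, 204, 209, 207, 198, 190, 187, 187, 187, 187, 189]
130 [191, 191, 191, 191, 192, 195, 203, 209, 209, 199, 167, 124, 104, 104, 104, 104, 107, 127, 168, 199, 208, 209, 209, 209] [210, 210, 209, 195, 164, 136, 119, 106, 101, 100, 100, 99, 100, 117, 164, 201, 212, 212, 207, 199, 191, 188, 187, 188, 189, 189]
(137, 110) [ 0.4549 -0.173   0.097 ] U 0.4336 V -0.221
(435, 110) [ 0.6768 -0.1486  0.097 ] U 0.6569 V -0.2207
lipV -0.258864135479896
lip mid [ 0.57088377 -0.20356082  0.094     ] 0.5456157568903316 -0.2639104681789022
20.125 pos [ 0.5689 -0.1987  0.1111] F [-3.5  1.1 10.1] ang [ 0.     0.001 -0.   ]
```

```bash
python3 - <<'E'
from h import *
plan([(.5689,-.1987,.17),(.4543,-.1640,.17),(.4543,-.1640,.105)])
E
```

```text
20.125 pos [ 0.5689 -0.1987  0.1111] F [-3.5  1.1 10.1] ang [ 0.     0.001 -0.   ]
(0.5689, -0.1987, 0.17) [-0.01  0.   -5.89]
(0.4543, -0.164, 0.17) [  4.68 -11.02  -5.89]
(0.4543, -0.164, 0.105) [  4.68 -11.02   0.61]
```

Request:
{"name": "jog_arm", "arguments": {
  "moves": [
    {"fingers": 0.2,"xyz": [0,0,-5],"angular": [0,0,0]},
    {"fingers": 0.2,"xyz": [2,-5,-6],"angular": [0,0,0]},
    {"fingers": 0.2,"xyz": [4.7,-10,-6],"angular": [0,0,0]},
    {"fingers": 0.2,"xyz": [4.7,-11,-4],"angular": [0,0,0]},
    {"fingers": 0.2,"xyz": [4.7,-11,-1.5],"angular": [0,0,0]},
    {"fingers": 0.2,"xyz": [4.7,-11,-0.5],"angular": [0,0,0]},
    {"fingers": 0.2,"xyz": [4.7,-11,0],"angular": [0,0,0]},
    {"fingers": 0.2,"xyz": [4.7,-11,0.3],"angular": [0,0,0]},
    {"fingers": 0.2,"xyz": [4.7,-11,0.4],"angular": [0,0,0]},
    {"fingers": 0.2,"xyz": [4.7,-11,0.4],"angular": [0,0,0]}
  ]
}}

```text
clock: 21.38
position: [0.4547, -0.1638, 0.1065]
ee_rot: [2.098, 2.338, 0.0]
force: [0.0, 0.2, 0.5]
width: 0.402
```

```bash
python3 - <<'E'
from h import *
plan([(.4543,-.1640,.105)]);print(arm.observe()['width']);grab('wrist','w4.png')
E
```

```text
21.375 pos [ 0.4547 -0.1638  0.1065] F [0.  0.2 0.5] ang [ 0.  0. -0.]
(0.4543, -0.164, 0.105) [-0.02 -0.04  0.15]
0.40162648322566796
```

View pics/w4.png

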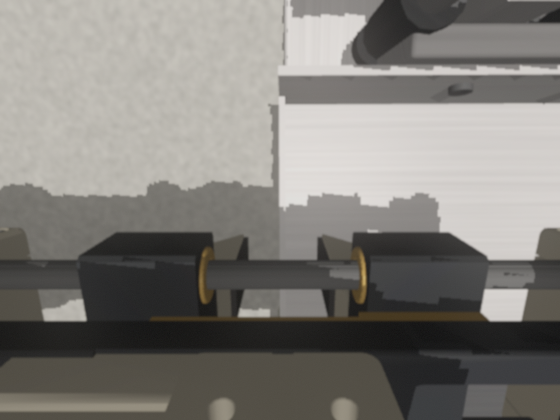

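Picture 10: the near flange at cols 273–283 lies between the open fingers (midpoint col 282), so I shift 1.5 mm and grip it.

Request:
{"name": "jog_arm", "arguments": {
  "moves": [
    {"fingers": 0.2,"xyz": [0,-0.15,0.12],"angular": [0,0,0]},
    {"fingers": 1,"xyz": [0,-0.15,0.12],"angular": [0,0,0]},
    {"fingers": 1,"xyz": [0,-0.15,0.12],"angular": [0,0,0]},
    {"fingers": 1,"xyz": [0,-0.15,0.12],"angular": [0,0,0]},
    {"fingers": 1,"xyz": [0,-0.15,0.12],"angular": [0,0,0]},
    {"fingers": 1,"xyz": [0,-0.15,0.12],"angular": [0,0,0]}
  ],
  "grip_force": 55
}}

```text
clock: 22.18
position: [0.4546, -0.1637, 0.1053]
ee_rot: [2.096, 2.337, 0.003]
force: [4.9, 0.3, -3.1]
width: 0.027
```

Request:
{"name": "jog_arm", "arguments": {
  "moves": [
    {"fingers": 1,"xyz": [0,0,-0.05],"angular": [0,0,0]},
    {"fingers": 1,"xyz": [0,0,-0.1],"angular": [0,0,0]},
    {"fingers": 1,"xyz": [0,0,-0.15],"angular": [0,0,0]},
    {"fingers": 1,"xyz": [0,0,-0.2],"angular": [0,0,0]},
    {"fingers": 1,"xyz": [0,0,-0.25],"angular": [0,0,0]},
    {"fingers": 1,"xyz": [0,0,-0.3],"angular": [0,0,0]},
    {"fingers": 1,"xyz": [0,0,-0.3],"angular": [0,0,0]}
  ]
}}

```text
clock: 23.05
position: [0.4546, -0.1637, 0.1071]
ee_rot: [2.097, 2.337, 0.004]
force: [10.6, -1.4, -22.3]
width: 0.025
```

```bash
cat >> h.py <<'E'
def rows(f):
    g=cv2.cvtColor(cv2.imread(f'pics/{f}.png'),cv2.COLOR_BGR2GRAY).astype(float)
    g*=205/np.median(g[205:211,285:318]); o=[]
    for c in(287,310,314,318):
        try:o.append(round(float(edge(g,c,205,245)),2))
        except StopIteration:o.append(None)
    print(f,o)
E
python3 - <<'E'
from h import *
grab('side','s9.png');rows('s62');rows('s9');plan([])
E
```

```text
s62 [224.58, 226.65, 226.93, 227.05]
s9 [225.77, 227.22, 227.55, 227.71]
23.1 pos [ 0.4545 -0.1637  0.1071] F [ 10.5  -1.2 -21.9] ang [ 0.003 -0.001  0.   ]
```

Request:
{"name": "jog_arm", "arguments": {
  "moves": [
    {"fingers": 1,"xyz": [0,0,-0.05],"angular": [0,0,0]},
    {"fingers": 1,"xyz": [0,0,-0.1],"angular": [0,0,0]},
    {"fingers": 1,"xyz": [0,0,-0.15],"angular": [0,0,0]},
    {"fingers": 1,"xyz": [0,0,-0.2],"angular": [0,0,0]},
    {"fingers": 1,"xyz": [0,0,-0.25],"angular": [0,0,0]},
    {"fingers": 1,"xyz": [0,0,-0.3],"angular": [0,0,0]},
    {"fingers": 1,"xyz": [0,0,-0.3],"angular": [0,0,0]}
  ]
}}

```text
clock: 23.98
position: [0.4546, -0.1638, 0.1101]
ee_rot: [2.097, 2.337, 0.004]
force: [10.7, -1.3, -22.4]
width: 0.023
```

```bash
python3 - <<'E'
from h import *
b=grab('side','s10.png');rows('s10');plan([])
for f in('s62','s9','s10'):
    g=cv2.imread(f'pics/{f}.png').mean(2).astype(int); print(f,g[218:234,287].tolist(),g[218:234,314].tolist())
E
```

```text
s10 [224.53, 226.54, 226.8, 227.0]
24.025 pos [ 0.4546 -0.1637  0.1101] F [ 11.   -2.2 -22.8] ang [ 0.003 -0.001  0.   ]
s62 [200, 201, 201, 202, 202, 192, 164, 118, 97, 111, 124, 119, 109, 101, 95, 92] [210, 210, 209, 208, 209, 209, 208, 201, 179, 134, 88, 69, 66, 72, 75, 79]
s9 [177, 177, 177, 178, 177, 168, 141, 99, 80, 92, 103, 105, 100, 99, 100, 100] [137, 165, 178, 183, 183, 183, 183, 175, 148, 103, 69, 57, 59, 70, 80, 85]
s10 [177, 177, 179, 178, 169, 143, 101, 71, 76, 97, 108, 106, 99, 97, 94, 83] [143, 172, 182, 184, 183, 182, 175, 155, 117, 77, 57, 55, 64, 77, 86, 85]
```

The shelf is rising with the gripper: steady 22 N, edge up about 0.9 px. I continue by 4.4 mm.

Request:
{"name": "jog_arm", "arguments": {
  "moves": [
    {"fingers": 1,"xyz": [0,0,-0.06],"angular": [0,0,0]},
    {"fingers": 1,"xyz": [0,0,-0.12],"angular": [0,0,0]},
    {"fingers": 1,"xyz": [0,0,-0.18],"angular": [0,0,0]},
    {"fingers": 1,"xyz": [0,0,-0.24],"angular": [0,0,0]},
    {"fingers": 1,"xyz": [0,0,-0.3],"angular": [0,0,0]},
    {"fingers": 1,"xyz": [0,0,-0.36],"angular": [0,0,0]},
    {"fingers": 1,"xyz": [0,0,-0.42],"angular": [0,0,0]},
    {"fingers": 1,"xyz": [0,0,-0.44],"angular": [0,0,0]},
    {"fingers": 1,"xyz": [0,0,-0.44],"angular": [0,0,0]}
  ]
}}

```text
clock: 25.15
position: [0.4546, -0.1637, 0.1144]
ee_rot: [2.097, 2.338, 0.004]
force: [11.1, -1.2, -25.0]
width: 0.023
```

```bash
python3 - <<'E'
from h import *
b=grab('side','s11.png');plan([])
E0=None
for f in('s62','s9','s10','s11'):
    g=cv2.imread(f'pics/{f}.png').mean(2); g*=(1 if f=='s62' else 1.133)
    print(f,[round(float(edge(g,c,219,240)),2) for c in(287,310,314,318)])
E
```

```text
25.2 pos [ 0.4545 -0.1637  0.1144] F [ 11.6  -1.4 -24.6] ang [ 0.003 -0.001  0.   ]
s62 [224.53, 226.61, 226.87, 226.96]
s9 [224.43, 226.24, 226.55, 226.48]
s10 [223.47, 225.57, 225.84, 225.84]
s11 [222.55, 224.58, 224.81, 224.88]
```

Request:
{"name": "jog_arm", "arguments": {
  "moves": [
    {"fingers": 1,"xyz": [0,0,0.05],"angular": [0,0,0]},
    {"fingers": 1,"xyz": [0,0,0.1],"angular": [0,0,0]},
    {"fingers": 1,"xyz": [0,0,0.1],"angular": [0,0,0]}
  ]
}}

```text
clock: 25.58
position: [0.4546, -0.1638, 0.114]
ee_rot: [2.097, 2.337, 0.004]
force: [9.0, -0.3, -14.7]
width: 0.022
```

Request:
{"name": "jog_arm", "arguments": {
  "moves": [
    {"fingers": 1,"xyz": [0,0,0.05],"angular": [0,0,0]},
    {"fingers": 1,"xyz": [0,0,0.1],"angular": [0,0,0]},
    {"fingers": 1,"xyz": [0,0,0.1],"angular": [0,0,0]}
  ]
}}

```text
clock: 25.95
position: [0.4546, -0.1637, 0.1132]
ee_rot: [2.096, 2.337, 0.004]
force: [8.9, -0.6, -14.1]
width: 0.027
```

Request:
{"name": "jog_arm", "arguments": {
  "moves": [
    {"fingers": 1,"xyz": [0,0,0.05],"angular": [0,0,0]},
    {"fingers": 1,"xyz": [0,0,0.1],"angular": [0,0,0]},
    {"fingers": 1,"xyz": [0,0,0.15],"angular": [0,0,0]},
    {"fingers": 1,"xyz": [0,0,0.15],"angular": [0,0,0]}
  ]
}}

```text
clock: 26.45
position: [0.4546, -0.1638, 0.1119]
ee_rot: [2.096, 2.337, 0.004]
force: [5.6, 1.1, -9.4]
width: 0.025
```

Request:
{"name": "jog_arm", "arguments": {
  "moves": [
    {"fingers": 1,"xyz": [0,0,0.05],"angular": [0,0,0]},
    {"fingers": 1,"xyz": [0,0,0.1],"angular": [0,0,0]},
    {"fingers": 1,"xyz": [0,0,0.1],"angular": [0,0,0]}
  ]
}}

```text
clock: 26.82
position: [0.4545, -0.1637, 0.1118]
ee_rot: [2.096, 2.337, 0.003]
force: [4.1, 0.3, 4.7]
width: 0.022
```

```bash
python3 - <<'E'
from h import *
b=grab('side','s12.png');plan([])
for f in('s11','s12'):
    g=cv2.imread(f'pics/{f}.png').mean(2); g*=1.133
    print(f,[round(float(edge(g,c,219,240)),2) for c in(287,310,314,318)])
E
```

```text
26.875 pos [ 0.4546 -0.1638  0.1118] F [4.5 1.7 4.9] ang [0.003 0.001 0.   ]
s11 [222.55, 224.58, 224.81, 224.88]
s12 [223.39, 225.13, 225.51, 225.34]
```

Held on a tooth two up (k=14). I release the flange and probe the lip again.

Request:
{"name": "jog_arm", "arguments": {
  "moves": [
    {"fingers": 0.2,"xyz": [0,0,0],"angular": [0,0,0]},
    {"fingers": 0.2,"xyz": [0,0,0],"angular": [0,0,0]},
    {"fingers": 0.2,"xyz": [0,0,-2],"angular": [0,0,0]},
    {"fingers": 0.2,"xyz": [0,0,-6],"angular": [0,0,0]},
    {"fingers": 1,"xyz": [-2.5,5.5,-6],"angular": [0,0,0]},
    {"fingers": 1,"xyz": [-4.7,11.1,-6],"angular": [0,0,0]},
    {"fingers": 1,"xyz": [-4.7,11.1,-4],"angular": [0,0,0]},
    {"fingers": 1,"xyz": [-4.7,11.1,-1.3],"angular": [0,0,0]},
    {"fingers": 1,"xyz": [-4.7,11.1,-1.0],"angular": [0,0,0]},
    {"fingers": 1,"xyz": [-4.7,11.1,-0.8],"angular": [0,0,0]},
    {"fingers": 1,"xyz": [-4.7,11.1,-0.7],"angular": [0,0,0]},
    {"fingers": 1,"xyz": [-4.7,11.1,-0.7],"angular": [0,0,0]}
  ],
  "grip_force": 10
}}

```text
clock: 28.38
position: [0.5687, -0.1988, 0.1187]
ee_rot: [2.098, 2.337, 0.001]
force: [-0.2, -0.6, -0.2]
width: 0.002
```

Request:
{"name": "jog_arm", "arguments": {
  "moves": [
    {"fingers": 1,"xyz": [0,0,0.05],"angular": [0,0,0]},
    {"fingers": 1,"xyz": [0,0,0.1],"angular": [0,0,0]},
    {"fingers": 1,"xyz": [0,0,0.1],"angular": [0,0,0]}
  ]
}}

```text
clock: 28.75
position: [0.5687, -0.1988, 0.1178]
ee_rot: [2.098, 2.337, 0.0]
force: [-1.7, -0.3, 6.2]
width: 0.007
```

The lip contact is at 0.1178 against 0.1198 for the deck, so the lip is about 2 mm low and held. Next come the plates. I refine their positions from the wrist view already taken.

```bash
python3 - <<'E'
from h import *
import json
c=cam('wrist',json.load(open('wb.json')))
for n,p in [('A',(163,108)),('A',(260,109)),('B',(305.5,110)),('B',(405,110)),('deckedge L',(127,67)),('R',(438,67))]:
    q=onz(c,p,.1148 if n in'AB' else .1028);print(n,'U',(q@U).round(4),'V',(q@V).round(4))
a,b=cv2.imread('pics/wb.png').mean(2),0
plan([(.5687,-.1988,.19),(.536,-.3855,.19),(.536,-.3855,.124)])
E
```

```text
A U 0.4606 V -0.3099
A U 0.5281 V -0.3104
B U 0.5598 V -0.311
B U 0.6291 V -0.3109
deckedge L U 0.4331 V -0.2814
R U 0.6541 V -0.281
28.75 pos [ 0.5687 -0.1988  0.1178] F [-1.7 -0.3  6.2] ang [ 0.001  0.001 -0.   ]
(0.5687, -0.1988, 0.19) [-0.    0.01 -7.22]
(0.536, -0.3855, 0.19) [-18.21  -5.25  -7.21]
(0.536, -0.3855, 0.124) [-18.21  -5.26  -0.61]
```

Request:
{"name": "jog_arm", "arguments": {
  "moves": [
    {"fingers": 0.46,"xyz": [0,0,-5],"angular": [0,0,0]},
    {"fingers": 0.46,"xyz": [-3,-1,-8],"angular": [0,0,0]},
    {"fingers": 0.46,"xyz": [-9,-3,-8],"angular": [0,0,0]},
    {"fingers": 0.46,"xyz": [-15,-5.1,-8],"angular": [0,0,0]},
    {"fingers": 0.46,"xyz": [-18.4,-5.1,-7],"angular": [0,0,0]},
    {"fingers": 0.46,"xyz": [-18.4,-5.1,-3],"angular": [0,0,0]},
    {"fingers": 0.46,"xyz": [-18.4,-5.1,-1.2],"angular": [0,0,0]},
    {"fingers": 0.46,"xyz": [-18.4,-5.1,-0.7],"angular": [0,0,0]},
    {"fingers": 0.46,"xyz": [-18.4,-5.1,-0.7],"angular": [0,0,0]}
  ]
}}

```text
clock: 29.88
position: [0.5381, -0.3866, 0.1247]
ee_rot: [2.097, 2.339, 0.0]
force: [-0.7, 0.9, -0.2]
width: 0.271
```

```bash
python3 - <<'E'
from h import *
plan([]);s=arm.observe();print(s['width'],s['position']@U,s['position']@V)
E
```

```text
29.875 pos [ 0.5381 -0.3866  0.1247] F [-0.7  0.9 -0.2] ang [0.001 0.    0.001]
0.27067611848087697 0.4932883022806796 -0.4423479745227397
```

Request:
{"name": "jog_arm", "arguments": {
  "moves": [
    {"fingers": 0.46,"xyz": [0.8,0,0],"angular": [0,0,0]},
    {"fingers": 0.46,"xyz": [1.5,0,0],"angular": [0,0,0]},
    {"fingers": 0.46,"xyz": [2.3,0,0],"angular": [0,0,0]},
    {"fingers": 0.46,"xyz": [3.1,0,0],"angular": [0,0,0]},
    {"fingers": 0.46,"xyz": [4,0,0],"angular": [0,0,0]},
    {"fingers": 0.46,"xyz": [5,0,0],"angular": [0,0,0]},
    {"fingers": 0.46,"xyz": [6,0,0],"angular": [0,0,0]},
    {"fingers": 0.46,"xyz": [7,0,0],"angular": [0,0,0]},
    {"fingers": 0.46,"xyz": [8,0,0],"angular": [0,0,0]},
    {"fingers": 0.46,"xyz": [9,0,0],"angular": [0,0,0]},
    {"fingers": 0.46,"xyz": [10,0,0],"angular": [0,0,0]}
  ]
}}

```text
clock: 31.25
position: [0.527, -0.2887, 0.1249]
ee_rot: [2.097, 2.335, -0.001]
force: [0.8, -6.2, 4.7]
width: 0.271
```

Request:
{"name": "jog_arm", "arguments": {
  "moves": [
    {"fingers": 0.46,"xyz": [0.8,0,0],"angular": [0,0,0]},
    {"fingers": 0.46,"xyz": [1.6,0,0],"angular": [0,0,0]},
    {"fingers": 0.46,"xyz": [2.4,0,0],"angular": [0,0,0]},
    {"fingers": 0.46,"xyz": [3.2,0,0],"angular": [0,0,0]},
    {"fingers": 0.46,"xyz": [4,0,0],"angular": [0,0,0]},
    {"fingers": 0.46,"xyz": [4.8,0,0],"angular": [0,0,0]},
    {"fingers": 0.46,"xyz": [5.5,0,0],"angular": [0,0,0]}
  ]
}}

```text
clock: 32.12
position: [0.5202, -0.2318, 0.1236]
ee_rot: [-2.097, -2.338, 0.0]
force: [0.5, -1.8, -0.7]
width: 0.269
```

```bash
python3 - <<'E'
from h import *
plan([]);s=arm.observe();print(s['position']@U,s['position']@V,'Fv',np.dot(s['force'],V))
a=grab('wrist');b=grab('top')[155:275,180:420]
b=cv2.resize(b,(560,280))
cv2.imwrite('pics/p1.png',cv2.cvtColor(np.vstack([a[:310],b]),cv2.COLOR_RGB2BGR))
E
```

```text
32.125 pos [ 0.5202 -0.2318  0.1236] F [ 0.5 -1.8 -0.7] ang [-0.001 -0.001  0.   ]
0.4922203999816032 -0.2865303082264683 Fv -1.8460675962453494
```

View pics/p1.png

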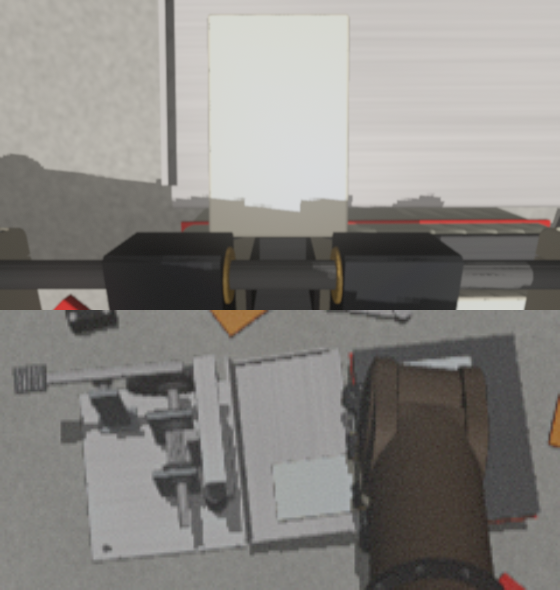

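Picture 11: plate A lies straight on the shelf (cols 208–348, rear at row ~237) and the pawl tail is unchanged. I continue down the slope to the backstop.

Request:
{"name": "jog_arm", "arguments": {
  "moves": [
    {"fingers": 0.46,"xyz": [0.6,0,0.1],"angular": [0,0,0]},
    {"fingers": 0.46,"xyz": [1.2,0,0.2],"angular": [0,0,0]},
    {"fingers": 0.46,"xyz": [1.7,0,0.3],"angular": [0,0,0]},
    {"fingers": 0.46,"xyz": [2.1,0,0.35],"angular": [0,0,0]},
    {"fingers": 0.46,"xyz": [2.5,0,0.35],"angular": [0,0,0]},
    {"fingers": 0.46,"xyz": [2.8,0,0.35],"angular": [0,0,0]},
    {"fingers": 0.46,"xyz": [3.0,0,0.35],"angular": [0,0,0]}
  ]
}}

```text
clock: 33.1
position: [0.5175, -0.203, 0.1205]
ee_rot: [2.098, 2.338, -0.0]
force: [0.5, -2.1, -0.3]
width: 0.269
```

Request:
{"name": "jog_arm", "arguments": {
  "moves": [
    {"fingers": 0.46,"xyz": [0.15,0,0],"angular": [0,0,0]},
    {"fingers": 0.46,"xyz": [0.3,0,0],"angular": [0,0,0]},
    {"fingers": 0.46,"xyz": [0.4,0,0],"angular": [0,0,0]},
    {"fingers": 0.46,"xyz": [0.4,0,0],"angular": [0,0,0]}
  ]
}}

```text
clock: 33.6
position: [0.5171, -0.1991, 0.1204]
ee_rot: [-2.098, -2.338, -0.0]
force: [0.2, -1.3, 0.2]
width: 0.271
```

Request:
{"name": "jog_arm", "arguments": {
  "moves": [
    {"fingers": 0.46,"xyz": [0.15,0,0],"angular": [0,0,0]},
    {"fingers": 0.46,"xyz": [0.3,0,0],"angular": [0,0,0]},
    {"fingers": 0.46,"xyz": [0.3,0,0],"angular": [0,0,0]}
  ]
}}

```text
clock: 33.98
position: [0.5168, -0.1961, 0.1204]
ee_rot: [2.098, 2.338, 0.0]
force: [0.3, -0.8, -0.1]
width: 0.267
```

Request:
{"name": "jog_arm", "arguments": {
  "moves": [
    {"fingers": 0.46,"xyz": [0.15,0,0],"angular": [0,0,0]},
    {"fingers": 0.46,"xyz": [0.25,0,0],"angular": [0,0,0]},
    {"fingers": 0.46,"xyz": [0.25,0,0],"angular": [0,0,0]}
  ]
}}

```text
clock: 34.35
position: [0.5168, -0.1955, 0.1207]
ee_rot: [2.098, 2.335, -0.001]
force: [1.6, -7.2, -1.7]
width: 0.269
```

Request:
{"name": "jog_arm", "arguments": {
  "moves": [
    {"fingers": 0.46,"xyz": [0.06,0,0],"angular": [0,0,0]},
    {"fingers": 0.46,"xyz": [0.06,0,0],"angular": [0,0,0]}
  ]
}}

```text
clock: 34.6
position: [0.5168, -0.1954, 0.1208]
ee_rot: [2.099, 2.334, -0.002]
force: [1.1, -9.0, -1.2]
width: 0.265
```

```bash
python3 - <<'E'
from h import *
s=arm.observe();print(s['force'],s['position']@V)
p=s['position'];b=.595*U-.443*V*1
t=.595*U-.443*V; t=.595*U+(-.443)*V
plan([tuple(p-.02*V),tuple(t+[0,0,.19]),tuple(t+[0,0,.1245])])
E
```

```text
[ 1.07947083 -9.02563447 -1.2031576 ] -0.24993014464563135
34.6 pos [ 0.5168 -0.1954  0.1208] F [ 1.1 -9.  -1.2] ang [ 0.001  0.003 -0.002]
(np.float64(0.5189944094329404), np.float64(-0.2152417188480349), np.float64(0.12079681262125905)) [-2.    0.    0.01]
(np.float64(0.6392843770594111), np.float64(-0.3762837828657524), np.float64(0.19)) [-19.31  10.26  -6.86]
(np.float64(0.6392843770594111), np.float64(-0.3762837828657524), np.float64(0.1245)) [-19.29  10.26  -0.31]
```

Request:
{"name": "jog_arm", "arguments": {
  "moves": [
    {"fingers": 0.46,"xyz": [-1.5,0,-0.2],"angular": [0,0,0]},
    {"fingers": 0.46,"xyz": [-2,0,-5],"angular": [0,0,0]},
    {"fingers": 0.46,"xyz": [-5,3,-7],"angular": [0,0,0]},
    {"fingers": 0.46,"xyz": [-10,6,-7],"angular": [0,0,0]},
    {"fingers": 0.46,"xyz": [-15,9,-7],"angular": [0,0,0]},
    {"fingers": 0.46,"xyz": [-19.4,10.3,-7],"angular": [0,0,0]},
    {"fingers": 0.46,"xyz": [-19.4,10.3,-6],"angular": [0,0,0]},
    {"fingers": 0.46,"xyz": [-19.4,10.3,-2],"angular": [0,0,0]},
    {"fingers": 0.46,"xyz": [-19.4,10.3,-0.6],"angular": [0,0,0]},
    {"fingers": 0.46,"xyz": [-19.4,10.3,-0.35],"angular": [0,0,0]},
    {"fingers": 0.46,"xyz": [-19.4,10.3,-0.35],"angular": [0,0,0]}
  ]
}}

```text
clock: 35.98
position: [0.6403, -0.3748, 0.1252]
ee_rot: [2.097, 2.337, 0.001]
force: [0.4, -0.3, 0.8]
width: 0.271
```

```bash
python3 - <<'E'
from h import *
plan([]);s=arm.observe();print(s['width'],s['position']@U,s['position']@V)
E
```

```text
35.975 pos [ 0.6403 -0.3748  0.1252] F [ 0.4 -0.3  0.8] ang [0.001 0.001 0.   ]
0.2707778496970767 0.5961524357062262 -0.44163622306786865
```

Request:
{"name": "jog_arm", "arguments": {
  "moves": [
    {"fingers": 0.46,"xyz": [0.8,0,0.05],"angular": [0,0,0]},
    {"fingers": 0.46,"xyz": [1.5,0,0.05],"angular": [0,0,0]},
    {"fingers": 0.46,"xyz": [2.3,0,0.05],"angular": [0,0,0]},
    {"fingers": 0.46,"xyz": [3.1,0,0.05],"angular": [0,0,0]},
    {"fingers": 0.46,"xyz": [4,0,0.05],"angular": [0,0,0]},
    {"fingers": 0.46,"xyz": [5,0,0.05],"angular": [0,0,0]},
    {"fingers": 0.46,"xyz": [6,0,0.05],"angular": [0,0,0]},
    {"fingers": 0.46,"xyz": [7,0,0.05],"angular": [0,0,0]},
    {"fingers": 0.46,"xyz": [8,0,0.05],"angular": [0,0,0]},
    {"fingers": 0.46,"xyz": [9,0,0.05],"angular": [0,0,0]},
    {"fingers": 0.46,"xyz": [10,0,0.05],"angular": [0,0,0]}
  ]
}}

```text
clock: 37.35
position: [0.6294, -0.2763, 0.1244]
ee_rot: [2.098, 2.335, -0.001]
force: [0.2, -5.4, 5.8]
width: 0.27
```

Request:
{"name": "jog_arm", "arguments": {
  "moves": [
    {"fingers": 0.46,"xyz": [0.8,0,0],"angular": [0,0,0]},
    {"fingers": 0.46,"xyz": [1.6,0,0],"angular": [0,0,0]},
    {"fingers": 0.46,"xyz": [2.4,0,0],"angular": [0,0,0]},
    {"fingers": 0.46,"xyz": [3.2,0,0],"angular": [0,0,0]},
    {"fingers": 0.46,"xyz": [4,0,0],"angular": [0,0,0]},
    {"fingers": 0.46,"xyz": [4.8,0,0],"angular": [0,0,0]},
    {"fingers": 0.46,"xyz": [5.5,0,0],"angular": [0,0,0]}
  ]
}}

```text
clock: 38.22
position: [0.6226, -0.2194, 0.1229]
ee_rot: [-2.096, -2.338, -0.0]
force: [0.1, -1.2, -0.3]
width: 0.273
```

Request:
{"name": "jog_arm", "arguments": {
  "moves": [
    {"fingers": 0.46,"xyz": [0.6,0,0.1],"angular": [0,0,0]},
    {"fingers": 0.46,"xyz": [1.2,0,0.2],"angular": [0,0,0]},
    {"fingers": 0.46,"xyz": [1.7,0,0.3],"angular": [0,0,0]},
    {"fingers": 0.46,"xyz": [2.1,0,0.35],"angular": [0,0,0]},
    {"fingers": 0.46,"xyz": [2.5,0,0.35],"angular": [0,0,0]},
    {"fingers": 0.46,"xyz": [2.8,0,0.35],"angular": [0,0,0]},
    {"fingers": 0.46,"xyz": [3.0,0,0.35],"angular": [0,0,0]},
    {"fingers": 0.46,"xyz": [3.2,0,0.35],"angular": [0,0,0]},
    {"fingers": 0.46,"xyz": [3.2,0,0.35],"angular": [0,0,0]}
  ]
}}

```text
clock: 39.35
position: [0.6196, -0.1888, 0.12]
ee_rot: [-2.098, -2.338, -0.0]
force: [-0.3, -0.2, -0.0]
width: 0.273
```

```bash
python3 - <<'E'
from h import *
plan([]);s=arm.observe();print(s['width'],s['position']@U,s['position']@V)
E
```

```text
39.35 pos [ 0.6196 -0.1888  0.12  ] F [-0.3 -0.2 -0. ] ang [ 0. -0.  0.]
0.2728255947563221 0.5956256454500015 -0.2544595144721906
```

Request:
{"name": "jog_arm", "arguments": {
  "moves": [
    {"fingers": 0.46,"xyz": [0.15,0,0],"angular": [0,0,0]},
    {"fingers": 0.46,"xyz": [0.3,0,0],"angular": [0,0,0]},
    {"fingers": 0.46,"xyz": [0.4,0,0],"angular": [0,0,0]},
    {"fingers": 0.46,"xyz": [0.45,0,0],"angular": [0,0,0]},
    {"fingers": 0.46,"xyz": [0.45,0,0],"angular": [0,0,0]}
  ]
}}

```text
clock: 39.98
position: [0.6191, -0.1847, 0.1199]
ee_rot: [2.098, 2.338, -0.0]
force: [0.2, -2.1, -0.5]
width: 0.273
```

Request:
{"name": "jog_arm", "arguments": {
  "moves": [
    {"fingers": 0.46,"xyz": [0.08,0,0],"angular": [0,0,0]},
    {"fingers": 0.46,"xyz": [0.13,0,0],"angular": [0,0,0]},
    {"fingers": 0.46,"xyz": [0.13,0,0],"angular": [0,0,0]}
  ]
}}

```text
clock: 40.35
position: [0.6193, -0.1842, 0.1202]
ee_rot: [2.098, 2.336, -0.0]
force: [1.5, -5.6, -0.7]
width: 0.271
```

Request:
{"name": "jog_arm", "arguments": {
  "moves": [
    {"fingers": 0.46,"xyz": [0.07,0,0],"angular": [0,0,0]},
    {"fingers": 0.46,"xyz": [0.07,0,0],"angular": [0,0,0]}
  ]
}}

```text
clock: 40.6
position: [0.6193, -0.1841, 0.1203]
ee_rot: [2.098, 2.335, -0.001]
force: [2.7, -6.9, 0.0]
width: 0.274
```

Request:
{"name": "jog_arm", "arguments": {
  "moves": [
    {"fingers": 0.46,"xyz": [-1.5,0,-0.2],"angular": [0,0,0]},
    {"fingers": 0.46,"xyz": [-2,-1,-5],"angular": [0,0,0]},
    {"fingers": 0.46,"xyz": [-2,-3,-10],"angular": [0,0,0]},
    {"fingers": 0.46,"xyz": [-2,-5,-13],"angular": [0,0,0]},
    {"fingers": 0.46,"xyz": [-2,-5,-13],"angular": [0,0,0]}
  ]
}}

```text
clock: 41.22
position: [0.5715, -0.2086, 0.2529]
ee_rot: [2.097, 2.334, 0.003]
force: [0.4, 0.6, -0.6]
width: 0.269
```

```bash
python3 - <<'E'
from h import *
plan([]);a=grab('wrist');s=grab('side');t=grab('top')
cv2.imwrite('pics/s13.png',cv2.cvtColor(s,cv2.COLOR_RGB2BGR))
st=cv2.resize(s[145:305,205:345],(300,343));t=cv2.resize(t[155:275,180:420],(460,230))
c=np.zeros((600,780,3),np.uint8);c[:230,:460]=t;c[:343,470:770]=st;c[235:600,:460]=cv2.resize(a[:330],(460,365))[:365]
cv2.imwrite('pics/fin.png',cv2.cvtColor(c,cv2.COLOR_RGB2BGR))
for f in('s12','s13'):
    g=cv2.imread(f'pics/{f}.png').mean(2); g*=205/np.median(g[210:216,285:318]);o=[]
    for cc in(287,310,314,318):
        try:o.append(round(float(edge(g,cc,219,240)),2))
        except StopIteration:o.append(None)
    print(f,o)
E
```

```text
41.225 pos [ 0.5715 -0.2086  0.2529] F [ 0.4  0.6 -0.6] ang [ 0.004  0.002 -0.001]
s12 [224.88, 226.57, 226.82, 227.05]
s13 [223.42, 225.25, 225.54, 225.52]
```

View pics/fin.png

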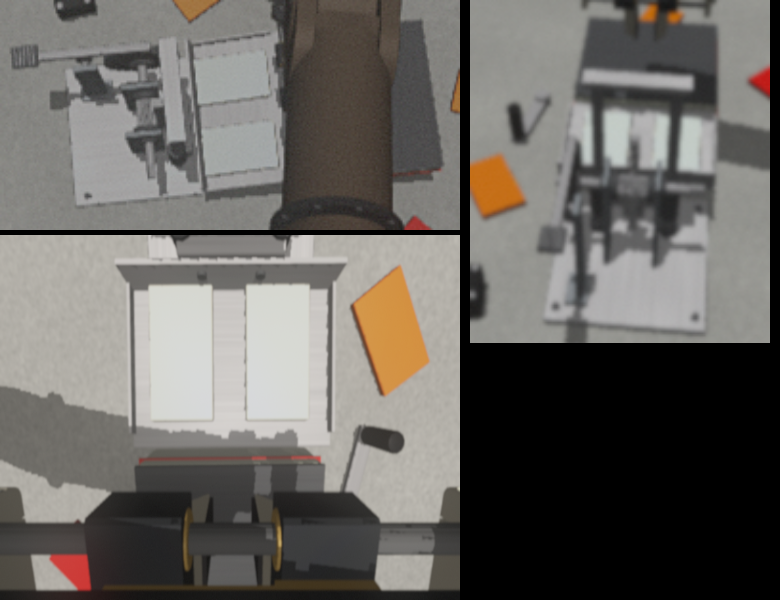

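Picture 12: both plates lie straight on the shelf, side by side at the backstop. The crank and look-alikes are undisturbed. I check numerically for any gap at the backstop.

```bash
python3 - <<'E'
from h import *
s=arm.observe();c=cam('wrist',s)
im=grab('wrist');cv2.imwrite('pics/w9.png',im[...,::-1]);g=cv2.cvtColor(im,cv2.COLOR_RGB2GRAY).astype(int)
cols=(222,280,335)
for k in cols: print(k,'rows18-60',g[18:60,k].tolist())
for k in (222,335): print(k,'rows155-195',g[155:195,k].tolist())
sn,cs=np.sin(np.radians(12)),np.cos(np.radians(12))
def P(V0,y,z,u=.5457): # shelf frame y<=0,z ; lip at (V0,.1008)
    yy=y+.132; v=V0+yy*cs+z*sn; w=.1008-yy*sn+z*cs
    return proj(c,u*U+v*V+np.array([0,0,w]))[1].round(1)
for V0 in(-.263,-.266):
    print('V0',V0,'lip',P(V0,-.132,0),'foot',P(V0,0,0),'front top gap0',P(V0,0,.012),'gap2',P(V0,-.002,.012),'rear top gap0',P(V0,-.11,.012),'gap2',P(V0,-.112,.012),'wall top',P(V0,0,.042))
E
```

```text
222 rows18-60 [110, 99, 116, 157, 186, 197, 198, 193, 171, 132, 106, 104, 105, 106, 106, 108, 108, 108, 107, 107, 107, 109, 108, 110, 109, 110, 121, 156, 191, 209, 214, 214, 215, 214, 214, 215, 214, 215, 214, 215, 214, 215]
280 rows18-60 [105, 94, 101, 131, 169, 191, 196, 186, 160, 123, 104, 102, 103, 104, 105, 105, 105, 105, 105, 105, 105, 106, 106, 107, 107, 108, 107, 108, 108, 108, 109, 123, 154, 181, 194, 198, 200, 200, 200, 199, 199, 200]
335 rows18-60 [101, 100, 132, 171, 193, 199, 196, 181, 149, 115, 103, 105, 107, 108, 108, 107, 107, 107, 108, 109, 109, 110, 109, 110, 109, 113, 133, 168, 198, 211, 214, 214, 214, 214, 214, 214, 214, 214, 215, 215, 214, 215]
222 rows155-195 [215, 215, 216, 215, 215, 215, 215, 215, 215, 215, 215, 215, 214, 208, 191, 178, 190, 202, 205, 205, 205, 202, 190, 165, 142, 133, 133, 133, 133, 133, 134, 134, 133, 133, 132, 132, 132, 130, 123, 114]
335 rows155-195 [216, 216, 216, 216, 216, 216, 215, 215, 216, 216, 216, 216, 213, 204, 191, 191, 202, 207, 207, 207, 206, 206, 206, 206, 207, 207, 206, 196, 175, 147, 134, 132, 132, 132, 132, 134, 132, 128, 117, 105]
V0 -0.263 lip 192.4 foot 48.9 front top gap0 42.6 gap2 44.9 rear top gap0 167.7 gap2 170.0 wall top 24.2
V0 -0.266 lip 195.5 foot 52.4 front top gap0 46.3 gap2 48.6 rear top gap0 171.1 gap2 173.3 wall top 28.4
```

```bash
python3 - <<'E'
from h import *
print(job.sign_off(),arm.observe()['clock'])
E
```

```text
the job is handed in; nothing more can be done
the job is handed in; nothing more can be done
```

The job is handed in: the shelf is held about 2 mm below the deck, and both plates lie against the backstop, side by side. The clock stood at about 41 s at my last reading, shortly before hand-in.

- **Lowering the shelf:** I overshot the first time. I misread a side-view frame in which the shelf had already sunk about 6 mm, so the lip ended up 8.7 mm under the deck. You describe the crank as the only way to raise the shelf. Instead, I gripped the shelf's near side flange and lifted it two teeth over the ratchet, with about 25 N at most. I then let it settle onto the pawl. Probing the lip again put it 2.0 to 2.2 mm below the deck.
- **Plates:** I pushed both lengthwise with two fingertips, never lifting them, until the force rose to 7–9 N at the backstop. Both stopped at the same depth, to within about 0.2 mm.

**Last checks**
- The shelf stood at the same height before and after loading, so the pawl was holding. I did not look at the hook itself.
- Both plates looked square and straight, about 35 mm apart. Edge measurements suggested a gap of up to 1 mm at the backstop, which is within the measuring error and disagrees slightly with the contact force I felt.
- I never moved or touched the crank, bottle, black box or look-alike plates. The crank looked undisturbed at the end; the bottle and box were not in full view in that last picture.
- The arm was clear of everything, with about 0.5 N on the wrist.

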